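# Clear the reject from the press nest and load a fresh cover

### The job

An orange rejected cover is still sitting in the nest of the small green press: take it out and lay it flat, closed side up, in the large empty compartment of the blue reject tray. Then take the yellow cover off the sloping feed rail and seat it in the nest, rim down and closed side up, flat and fully home between the stops. Do not strike the press, and leave the other reject in the tray, the oil bottle, the spanner and the steel cup where they are.

Things in the scene. Friction and masses are not known exactly. Their poses are not given: they have to be found in the camera images.
- press: Small green press, fixed, yaw varies. Origin on the table under the nest, +x away from the robot at yaw 0. Steel dial, radius 112 mm, top z 26. Overhead beam: x -5 to 57, y -35 to 185, z 200 to 262 mm, with a 32 mm ram at x 22 down to z 182: a vertical gripper does not fit, so come from -x, tool leaning, fingers down and to +x. Column 50 x 60 mm centred at x 32, y 155.
- nest (a point): Centre of the nest floor, 58 mm above the table, axes as press; the cover's length goes along x, either way round. Pocket 64 x 44 mm, 7 mm deep: end stops 12 mm thick beyond x +-32, 62 mm wide; corner blocks at |x| 18 to 32, |y| 22 to 31 mm. The middle 36 mm of the long sides is open for fingers; floor 34 mm wide, free beside it down to the dial, 32 mm lower.
- reject: Orange cover that starts in the nest: hollow box 60 x 40 x 24 mm, walls 4 mm, closed on one 60 x 40 face, which has a round boss (16 mm wide, 3 mm high) in its middle, open at the other face, the rim. Origin: centre of the rim plane; x along the 60 mm length, y along the 40 mm width, z from the rim towards the closed face. About 60 g.
- cover: Yellow cover, black boss, same shape and origin as the orange one (60 x 40 x 24 mm, x length, y width, z from rim to closed face). Starts on the feed rail, tilted 35 degrees: rim on the slope, closed face up and to the rail's +x.
- rail: Sloping feed rail, fixed, left or right of the press, yaw varies. Origin on the table under the yellow cover; the slope descends 35 degrees towards +x (away from the robot at yaw 0). Slope 32 mm wide, so fingers pass beside it; a stop 7 mm high under the cover's lower end; upper end 128 mm high. Foot plate x -75 to 55, y +-35, 8 mm high.
- rail_seat (a point): Point on the rail's slope under the middle of the yellow cover's rim, 85 mm above the table; axes as the rail (not tilted).
- tray: Blue open tray, fixed, any yaw, 195 (x) x 135 (y) mm outside, walls 5 mm thick, 24 mm high, floor 5 mm. Origin: centre of its underside. A divider 20 mm high, 4 mm thick, at x -34.5 parts a small full compartment (-x) from the large empty one (+x), 125 x 125 mm.
- tray_space (a point): Centre of the floor of the tray's large empty compartment, axes as the tray.
- old_reject: Another orange cover, same shape, already in the tray's small compartment; leave it.
- oil: White oil bottle with red cap, 44 mm wide, 110 mm high, origin at the underside; leave it.
- spanner: Steel spanner 150 mm long lying on the table; leave it.
- cup: Steel cup, 70 mm wide and 70 mm high, origin at the underside; leave it.
There are look-alikes about, which are no part of the job. What is shaped like the cover but pink or purple is not meant.

How it is judged:
By the outcome, as a careful person would: the job done as asked, in the order asked, and still so for the second after the job is handed in, with the robot touching nothing.
It also fails if it takes over 56 s, if anything falls off the work surface, if the arm or the gripper's body presses on something with over 40 N, if the wrist force passes 120 N, or if a joint passes its speed limit or range.

### The arm

A 7-joint arm with a two-finger parallel gripper is mounted at the origin on the work surface. World frame = base frame: x ahead of the robot, y to its left, z up, the work surface at z = 0. Lengths are in m, angles in rad, forces in N, time in s.
With the tool pointing down it reaches from about 0.425 to 0.95 m from the base axis. Payload 16.7 kg.
Tool frame: the origin (TCP) lies midway between the tips of the shut fingers; the grasp point (between the pads) lies 19 mm behind it (arm.hold_point_z is the distance from the TCP to the grasp point, in m); z points along the fingers, y is the line along which they close (so a half turn about z gives the same grasp; the last joint's range is limited). The gripper opens to 94 mm and grips with 3 to 60 N. Pads are 16 mm wide; open, the fingers measure 119 mm over their backs; the gripper's body (75 mm by 177 mm) begins 78 mm behind the grasp point.
Start: joints at [0.986, 0.426, 0.074, 1.606, -0.034, 1.111, -0.067], TCP at [0.285, -0.612, 0.183] pointing down, gripper open.
Joint ranges: [-2.85, 2.85], [-0.5, 2.14], [-1.23, 1.37], [0.21, 2.46], [-1.02, 4.16], [0.16, 2.05], [-2.73, 2.73]. Speed limits (rad/s): [1.89, 1.89, 2.39, 2.39, 3.01, 3.01, 3.01].

### API

Orientations are given as a 3x3 rotation matrix whose columns are the frame's x, y, z axes.
In Python, from rig import monitor, imaging, arm gives the robot as it stands.
- The arm moves only by the shell command python3 -m handwheel 'ROWS'. ROWS is JSON, a list of rows, each an object with "travel": the shift along the world's x, y, z normalised to -1 to 1, where 1 is 20 cm, a list of three; "turn": the turn about the world's z normalised to -1 to 1, where 1 is 180 degrees; "hand": the opening, from -1 (shut) to 1 (fully open). A call has 1 to 12 rows; each row is the pose to reach, as a shift and turn from the pose commanded when the call began, turning the shorter way round; what a row does not reach only later rows make up. A row lasts 1/8 s, in which the tool goes at most 62.5 mm and 10.7 degrees, less where a joint would pass 70% of its speed; a pose out of reach is approached as far as the arm can. A call with a number of a shift or a turn outside -1 to 1 is refused whole. A call with a gripper value outside its range is refused whole. The fingers move at their own pace and stop on an object; the grip force is fixed at half the most. Time passes only in rows, so rows that repeat a pose let the fingers close. It gives the time, the measured TCP pose, the force, the opening and the grip force at its end, in the units of the state.
- monitor.state(): the state, without advancing time (a new reading comes with each control period).
- imaging.get_image(name): name is "side" or "top"; returns a dict with "img" (420x560x3 uint8, red, green, blue), "fx", "fy", "cx", "cy" (pixels), "rvec" (rotation vector, rad) and "tvec" (3), from world to camera coordinates, as OpenCV has them. Camera axes: x right, y down, z forward; pixel columns grow to the right and rows downward; lengths in m; the calibration is good to about 2 mm. A picture is of the moment at which its call begins. There is no depth.
- arm.finish_job(): hands the job in; it is judged then, once.
The state is a dict: "time": time; "q": joint angles; "joint_vel": joint speeds; "effort": joint torques, N m; "eef_pos": TCP position; "tcp_rot": TCP orientation; "wrist_force": force on the tool from outside, world axes, zero at the start; "wrist_torque": the same for the moment, N m; "gripper_width": finger opening in m; "grasp_force": force on a finger pad.
Only numpy, scipy, OpenCV 4.12 (cv2) and the standard library are available. Lean on these libraries where they do the work, as an engineer would, in place of code of your own. Each camera call takes 0.05 s, during which the arm holds its last target. There are 200 camera calls.

## Working session

There is one attempt and no reset: what is moved stays moved. The work goes in short steps, Python scripts to look and compute and a shell command to move; the robot and the scene stay as the last step left them, time stands still between calls to the robot, and variables do not carry over. Pictures are saved under pics/ and viewed, at most 10 in all, crops included, and the job is handed in when it is done.

```bash
ls; mkdir -p pics; python3 -m handwheel --help 2>&1 | head -30; cat > h.py <<'E'
import numpy as np, cv2
from rig import monitor, imaging, arm
def cam(n):
    d=imaging.get_image(n); K=np.array([[d['fx'],0,d['cx']],[0,d['fy'],d['cy']],[0,0,1]])
    R=cv2.Rodrigues(np.array(d['rvec'],float))[0]; t=np.array(d['tvec'],float).reshape(3)
    return d['img'],K,R,t
def ray(c,uv):
    _,K,R,t=c; d=R.T@np.linalg.inv(K)@np.array([uv[0],uv[1],1.]); return -R.T@t, d
def onz(c,uv,z):
    o,d=ray(c,uv); return o+d*(z-o[2])/d[2]
def proj(c,P):
    _,K,R,t=c; p=K@(R@np.asarray(P,float)+t); return p[:2]/p[2]
def tri(c1,u1,c2,u2):
    o1,d1=ray(c1,u1);o2,d2=ray(c2,u2); s=np.linalg.lstsq(np.c_[d1,-d2],o2-o1,rcond=None)[0]
    a=o1+s[0]*d1;b=o2+s[1]*d2; return (a+b)/2,np.linalg.norm(a-b)
def save(c,f,box=None,k=1):
    im=c[0][:,:,::-1]
    if box: im=im[box[1]:box[3],box[0]:box[2]]
    cv2.imwrite('pics/'+f,cv2.resize(im,None,fx=k,fy=k,interpolation=cv2.INTER_CUBIC))
E
python3 - <<'E'
from h import *
s=monitor.state(); np.set_printoptions(precision=4,suppress=True)
for k,v in s.items(): print(k,np.array(v))
print([a for a in dir(arm) if a[0]!='_'],[a for a in dir(monitor) if a[0]!='_'], arm.hold_point_z)
for n in('top','side'):
    c=cam(n); save(c,n+'0.png'); np.save(n+'0.npy',c[0]); print(n,-c[2].T@c[3],c[1][0])
E
```

```text
pics
invalid input: not JSON, or not a number
time 0.0
q [ 0.9855  0.4267  0.0738  1.6066 -0.0341  1.1108 -0.0671]
joint_vel [ 0.0004  0.0001  0.0009  0.0008 -0.0025 -0.0007 -0.    ]
effort [  0.0012 -93.583    3.668  -45.4188  -0.0486   0.0204   0.0001]
eef_pos [ 0.2847 -0.6115  0.1823]
tcp_rot [[ 0.9066  0.4221 -0.0006]
 [ 0.4221 -0.9065  0.0012]
 [-0.0001 -0.0013 -1.    ]]
wrist_force [ 0.2105  0.0868 -0.7802]
wrist_torque [-0.0117 -0.0596  0.0083]
grasp_force 0.0
gripper_width 0.09435868208017784
['IKError', 'finish_job', 'hold_point_z'] ['state'] 0.0188
top [0.3595 0.0298 1.2343] [457.7823   0.     279.8523]
side [0.1602 0.9341 0.8251] [537.4816   0.     268.205 ]
```

View pics/top0.png

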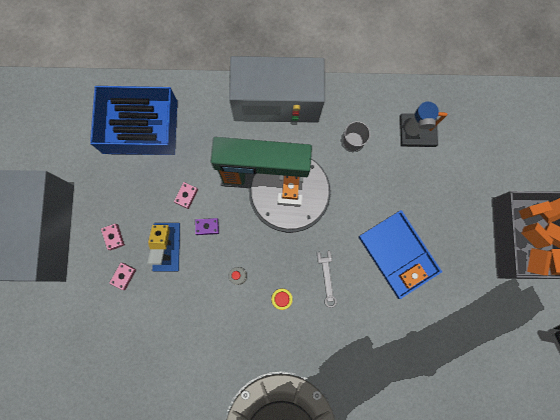

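View pics/side0.png

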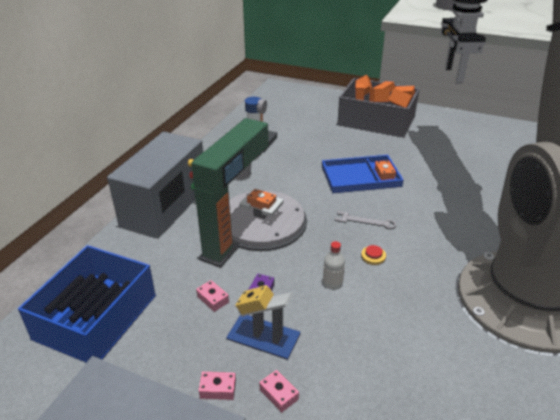

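Top view: press with orange reject at (290,187) under the green beam, yellow cover on its rail at (160,237), tray with old reject lower right (400,255), purple/pink look-alikes around. Side view: press (245,200), yellow on rail (255,300), tray (360,172), oil bottle (334,265).

```bash
cat >> h.py <<'E'
def blobs(c,lo,hi,amin=15):
    m=cv2.inRange(cv2.cvtColor(c[0],cv2.COLOR_RGB2HSV),lo,hi)
    n,l,st,ce=cv2.connectedComponentsWithStats(m)
    return [(st[i][4],ce[i].round(1),st[i][:4],l==i) for i in range(1,n) if st[i][4]>=amin]
E
python3 - <<'E'
from h import *
np.set_printoptions(precision=4,suppress=True)
T=cam('top');S=cam('side')
cols=dict(orange=((5,150,120),(15,255,255)),yellow=((18,130,100),(30,255,255)),blue=((100,150,60),(120,255,255)),green=((65,80,30),(90,255,255)),purple=((130,80,60),(150,255,255)))
for k,(lo,hi) in cols.items():
    for nm,c in (('T',T),('S',S)):
        for a,ce,b,m in blobs(c,lo,hi,40):
            r=cv2.minAreaRect(np.argwhere(m)[:,::-1].astype(np.float32))
            print(k,nm,a,ce,b,'rect',np.round(cv2.boxPoints(r)).astype(int).tolist())
print('nest?',onz(T,(290,187),.085)); print('rail?',onz(T,(160,237),.11)); print('tray',onz(T,(400,255),.024))
save(T,'t1.png',(210,120,335,240),6); save(T,'t2.png',(140,205,230,280),8)
E
```

```text
orange T 226 [290.5 186.4] [283 176  16  22] rect [[282, 196], [284, 175], [299, 177], [297, 198]]
orange T 900 [546.  222.4] [523 198  37  50] rect [[523, 198], [559, 198], [559, 247], [523, 247]]
orange T 646 [543.1 260.7] [528 248  32  27] rect [[528, 274], [529, 248], [560, 249], [559, 275]]
orange T 266 [413.4 275.5] [401 264  26  24] rect [[400, 275], [419, 263], [427, 276], [408, 288]]
orange S 934 [384.5  91.5] [356  76  58  31] rect [[353, 97], [357, 74], [414, 84], [410, 107]]
orange S 117 [384.3 168.1] [376 162  18  12] rect [[376, 162], [393, 162], [393, 173], [376, 173]]
orange S 146 [263.1 198.2] [251 191  24  14] rect [[250, 198], [255, 188], [274, 196], [270, 206]]
yellow T 352 [157.9 236.9] [148 225  20  24] rect [[147, 248], [150, 223], [168, 225], [165, 250]]
yellow T 148 [281.4 298.7] [272 289  20  21] rect [[272, 289], [291, 289], [291, 309], [272, 309]]
yellow S 123 [372.7 257.7] [362 249  23  14] rect [[361, 260], [363, 249], [385, 252], [383, 264]]
yellow S 490 [255.3 298.4] [237 286  35  26] rect [[234, 296], [268, 284], [275, 303], [241, 315]]
blue T 3459 [1
[... 535 characters left out ...]
 [401, 183], [325, 190]]
blue S 6245 [ 86.3 307.4] [ 19 247 130 114] rect [[10, 319], [94, 220], [166, 281], [82, 381]]
green T 2702 [265.3 156.2] [211 139 101  38] rect [[210, 169], [213, 136], [312, 144], [309, 177]]
green S 9271 [317.3  32.7] [244   0 153  77] rect [[244, 0], [396, 0], [396, 76], [244, 76]]
green S 1387 [228.7 144.8] [193 119  73  52] rect [[191, 162], [255, 112], [269, 129], [204, 180]]
purple T 315 [206.3 226.1] [195 218  24  17] rect [[194, 219], [218, 218], [218, 233], [195, 235]]
purple S 192 [262.1 280.7] [250 274  24  14] rect [[250, 274], [273, 274], [273, 287], [250, 287]]
nest? [ 0.6138 -0.0187  0.085 ]
rail? [0.4783 0.3008 0.11  ]
tray [ 0.4468 -0.3145  0.024 ]
```

View pics/t1.png

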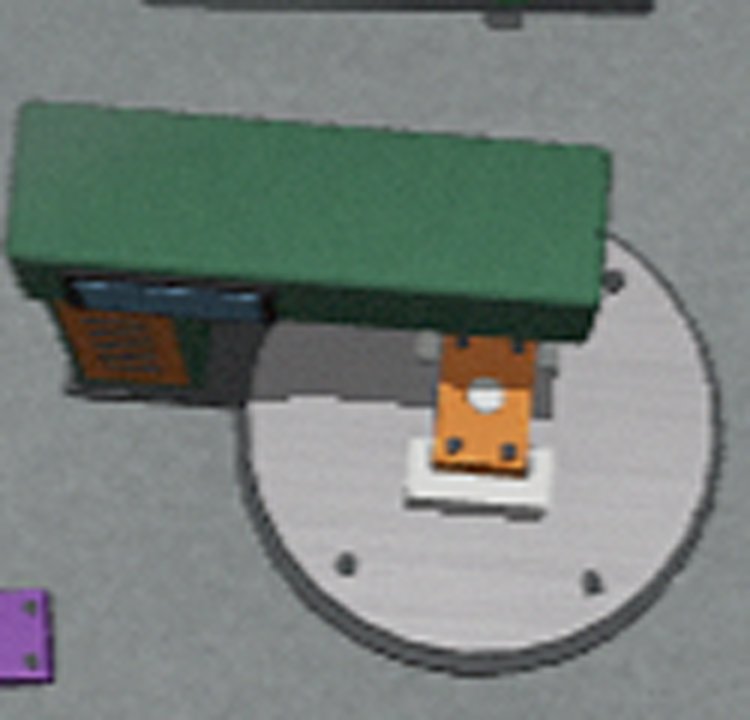

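View pics/t2.png

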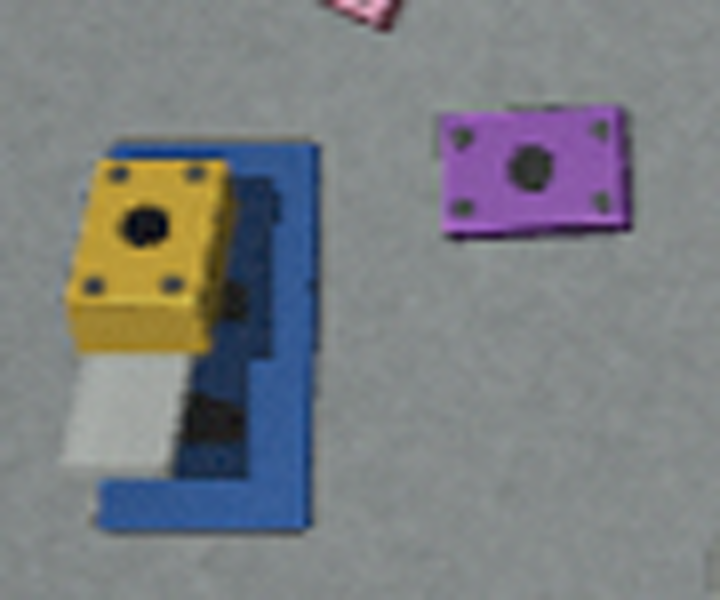

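Crop 1: reject with white boss at full-image (291,186), closed side up, beam front edge running (212,163)→(309,171). Crop 2: yellow cover top corners at about (152.9,225), (168.8,225.2), (166.1,243), (148.5,242.8), boss (158.2,233.4).

```bash
python3 - <<'E'
from h import *
np.set_printoptions(precision=4,suppress=True)
T=cam('top');S=cam('side')
cr=lambda u,x0,y0,k:((u[0]+.5)/k-.5+x0,(u[1]+.5)/k-.5+y0)
a=lambda p,q:np.degrees(np.arctan2(q[1]-p[1],q[0]-p[0]))
# press: beam top edges z=.262
P=[onz(T,cr(u,210,120,6),.262) for u in((10,262),(597,308),(25,103),(607,150))]
print('beam pts',*P,'yaw',a(P[1],P[0])-90,a(P[3],P[2])-90)
f,g=P[1],P[3]; print('corner front/back x,y')
y=np.radians(a(P[1],P[0])-90);R=np.array([[np.cos(y),-np.sin(y)],[np.sin(y),np.cos(y)]])
print('origin from corners',f[:2]-R@[-.005,-.035],g[:2]-R@[.057,-.035],P[0][:2]-R@[-.005,.185],P[2][:2]-R@[.057,.185])
bo=onz(T,cr((486,397),210,120,6),.085);print('reject boss',bo)
e=[onz(T,cr(u,210,120,6),.082) for u in((440,375),(434,462),(526,468),(530,385))];print('rej edges yaw',a(e[1],e[0]),a(e[2],e[3]),a(e[2],e[1])-90, 'near edge mid',(e[1]+e[2])/2)
# rail
F=[onz(T,cr(u,140,205,8),.008) for u in((320,143),(309,530),(97,530))]
print('foot',*F,'yaw',a(F[1],F[0]),a(F[1],F[2])-90)
y=np.radians(a(F[1],F[0]));R=np.array([[np.cos(y),-np.sin(y)],[np.sin(y),np.cos(y)]])
print('rail origin',F[0][:2]-R@[.055,-.035],F[1][:2]-R@[-.075,-.035])
c=np.array([np.sin(.611),0,np.cos(.611)]);print('boss rail z=',.085+.027*c[2])
b=onz(T,cr((146,227),140,205,8),.085+.027*c[2]);print('yellow boss',b,'-> rim centre',b-np.r_[R@[.027*c[0],0],.027*c[2]])
# tray rect at top rim z .024
for a_,ce,bb,m in blobs(T,(100,150,60),(120,255,255),2000):
    if 350<ce[0]<450:
        m=cv2.morphologyEx(m.astype(np.uint8),cv2.MORPH_CLOSE,np.ones((9,9)))
        h=np.argwhere(m)[:,::-1]; w=np.array([onz(T,u,.02)[:2] for u in h],np.float32)
        print('tray',cv2.minAreaRect(w))
for n,lo,hi in(('orange',(5,150,120),(15,255,255)),):
    for a_,ce,bb,m in blobs(T,lo,hi,100):
        if 395<ce[0]<430: print('old',onz(T,ce,.027))
for u in((356,137),(327,278),(237,275)): print(u,onz(T,u,0.05))
print([onz(T,u,0.15) for u in ((495,193),(495,278))])
E
python3 -m handwheel '[{"travel":[0,0,1],"turn":0,"hand":1},{"travel":[0,0,1],"turn":0,"hand":1},{"travel":[0,0,1],"turn":0,"hand":1},{"travel":[0,0,1],"turn":0,"hand":1}]'
```

```text
beam pts [0.6252 0.1612 0.262 ] [ 0.6112 -0.0528  0.262 ] [0.6855 0.1577 0.262 ] [ 0.6711 -0.0565  0.262 ] yaw -3.7538585557547037 -3.863654038023057
corner front/back x,y
origin from corners [ 0.6185 -0.0182] [ 0.6165 -0.0179] [ 0.6181 -0.0238] [ 0.6166 -0.0232]
reject boss [ 0.6171 -0.0202  0.085 ]
rej edges yaw -3.380187479334984 -2.527140233592081 -3.022713562105423 near edge mid [ 0.588  -0.0179  0.082 ]
foot [0.5291 0.275  0.008 ] [0.3998 0.2729 0.008 ] [0.3991 0.3427 0.008 ] yaw 0.9356790393242008 0.5763917838014976
rail origin [0.4735 0.3091] [0.4742 0.3092]
boss rail z= 0.10711501799773582
yellow boss [0.4886 0.3074 0.1071] -> rim centre [0.4731 0.3071 0.085 ]
tray ((0.450591504573822, -0.31444472074508667), (0.1944413036108017, 0.13826100528240204), 32.33639907836914)
old [ 0.3931 -0.3473  0.027 ]
(356, 137) [ 0.7623 -0.198   0.05  ]
(327, 278) [ 0.3839 -0.1166  0.05  ]
(237, 275) [0.3893 0.1143 0.05  ]
[array([ 0.5915, -0.5171,  0.15  ]), array([ 0.3858, -0.5033,  0.15  ])]
time: 0.8
eef_pos: [0.2853, -0.613, 0.3878]
tcp_rot: [[0.907, 0.422, 0.003], [0.422, -0.907, -0.006], [0.001, 0.006, -1.0]]
wrist_force: [0.4, 0.1, -0.9]
gripper_width: 0.0939
grasp_force: 0.0
```

```bash
python3 -m handwheel '[{"travel":[0.4,-0.9,0.9],"turn":0,"hand":1},{"travel":[0.4,-0.9,0.9],"turn":0,"hand":1},{"travel":[0.4,-0.9,0.9],"turn":0,"hand":1},{"travel":[0.4,-0.9,0.9],"turn":0,"hand":1},{"travel":[0.4,-0.9,0.9],"turn":0,"hand":1},{"travel":[0.4,-0.9,0.9],"turn":0,"hand":1}]'
python3 -m handwheel '[{"travel":[0.4,-0.9,0],"turn":0,"hand":1},{"travel":[0.4,-0.9,0],"turn":0,"hand":1},{"travel":[0.4,-0.9,0],"turn":0,"hand":1},{"travel":[0.4,-0.9,0],"turn":0,"hand":1},{"travel":[0.4,-0.9,0],"turn":0,"hand":1},{"travel":[0.4,-0.9,0],"turn":0,"hand":1}]'; python3 -c "
from h import *
print(np.round(monitor.state()['q'],3))"
```

```text
time: 1.55
eef_pos: [0.357, -0.7758, 0.5289]
tcp_rot: [[0.907, 0.421, 0.024], [0.422, -0.905, -0.051], [0.0, 0.056, -0.998]]
wrist_force: [20.7, -25.0, 66.2]
gripper_width: 0.0935
grasp_force: 0.0
time: 2.3
eef_pos: [0.365, -0.7966, 0.4954]
tcp_rot: [[0.906, 0.423, 0.022], [0.423, -0.905, -0.043], [0.002, 0.048, -0.999]]
wrist_force: [-0.1, 0.8, -0.1]
gripper_width: 0.0942
grasp_force: 0.0
[ 0.98   0.944  1.138  0.213 -1.021  2.048  0.068]
```

```bash
python3 -m handwheel '[{"travel":[-0.4,0.8,-0.2],"turn":0,"hand":1},{"travel":[-0.4,0.8,-0.2],"turn":0,"hand":1},{"travel":[-0.4,0.8,-0.2],"turn":0,"hand":1},{"travel":[-0.4,0.8,-0.2],"turn":0,"hand":1},{"travel":[-0.4,0.8,-0.2],"turn":0,"hand":1},{"travel":[-0.4,0.8,-0.2],"turn":0,"hand":1}]'
python3 -c "
from h import *
print(np.round(monitor.state()['q'],3))"
```

```text
time: 3.05
eef_pos: [0.2848, -0.6335, 0.4553]
tcp_rot: [[0.906, 0.424, 0.025], [0.424, -0.905, -0.04], [0.006, 0.047, -0.999]]
wrist_force: [0.3, -1.2, 0.9]
gripper_width: 0.0945
grasp_force: 0.0
[ 0.349  0.601  1.338  1.214 -0.615  1.696  0.393]
```

```bash
python3 -m handwheel '[{"travel":[-0.2,0.4,-0.5],"turn":0.5,"hand":1},{"travel":[-0.2,0.4,-0.5],"turn":0.5,"hand":1},{"travel":[-0.2,0.4,-0.5],"turn":0.5,"hand":1},{"travel":[-0.2,0.4,-0.5],"turn":0.5,"hand":1},{"travel":[-0.2,0.4,-0.5],"turn":0.5,"hand":1},{"travel":[-0.2,0.4,-0.5],"turn":0.5,"hand":1},{"travel":[-0.2,0.4,-0.5],"turn":0.5,"hand":1},{"travel":[-0.2,0.4,-0.5],"turn":0.5,"hand":1},{"travel":[-0.2,0.4,-0.5],"turn":0.5,"hand":1},{"travel":[-0.2,0.4,-0.5],"turn":0.5,"hand":1}]'
python3 -c "
from h import *
print(np.round(monitor.state()['q'],3))"
```

```text
time: 4.3
eef_pos: [0.2451, -0.5573, 0.3567]
tcp_rot: [[-0.422, 0.905, 0.047], [0.906, 0.422, 0.019], [-0.002, 0.051, -0.999]]
wrist_force: [-0.3, -0.3, -0.3]
gripper_width: 0.0942
grasp_force: 0.0
[ 0.327  0.308  0.995  1.562 -0.311  1.422  1.786]
```

```bash
python3 -m handwheel '[{"travel":[0,0,0.25],"turn":0,"hand":1},{"travel":[0,0,0.5],"turn":0,"hand":1},{"travel":[0,0,0.75],"turn":0,"hand":1},{"travel":[0,0,0.9],"turn":0,"hand":1},{"travel":[0,0,1],"turn":0,"hand":1},{"travel":[0,0,1],"turn":0,"hand":1}]'
python3 -c "
from h import *
print(np.round(monitor.state()['q'],3))"
python3 -m handwheel '[{"travel":[0,0,0.2],"turn":0,"hand":1},{"travel":[0,0,0.4],"turn":0,"hand":1},{"travel":[0,0,0.6],"turn":0,"hand":1},{"travel":[0,0,0.8],"turn":0,"hand":1},{"travel":[0,0,1],"turn":0,"hand":1},{"travel":[0,0,1],"turn":0,"hand":1}]'
python3 -c "
from h import *
print(np.round(monitor.state()['q'],3))"
```

```text
time: 5.05
eef_pos: [0.2443, -0.5575, 0.5572]
tcp_rot: [[-0.421, 0.906, 0.046], [0.907, 0.421, 0.018], [-0.003, 0.049, -0.999]]
wrist_force: [0.2, -0.5, -0.5]
gripper_width: 0.0942
grasp_force: 0.0
[ 0.407  0.318  1.021  1.136 -0.33   1.832  1.754]
time: 5.8
eef_pos: [0.2415, -0.5448, 0.6888]
tcp_rot: [[-0.418, 0.906, 0.072], [0.906, 0.421, -0.037], [-0.064, 0.05, -0.997]]
wrist_force: [0.2, -0.1, 0.2]
gripper_width: 0.094
grasp_force: 0.0
[ 0.945  0.267  0.219  0.767 -0.122  2.047  1.528]
```

```bash
for i in 1 ; do python3 -m handwheel '[{"travel":[0,0,0.3],"turn":0,"hand":1},{"travel":[0,0,0.6],"turn":0,"hand":1},{"travel":[0,0,1],"turn":0,"hand":1},{"travel":[0,0,1],"turn":0,"hand":1}]'; python3 -m handwheel '[{"travel":[0,0,1],"turn":0,"hand":1},{"travel":[0,0,1],"turn":0,"hand":1},{"travel":[0,0,1],"turn":0,"hand":1},{"travel":[0,0,1],"turn":0,"hand":1}]'; done
python3 -c "
from h import *
print(np.round(monitor.state()['q'],3))"
```

```text
time: 6.3
eef_pos: [0.2373, -0.524, 0.7313]
tcp_rot: [[-0.412, 0.905, 0.106], [0.9, 0.422, -0.105], [-0.14, 0.052, -0.989]]
wrist_force: [0.3, -0.2, -1.1]
gripper_width: 0.094
grasp_force: 0.0
time: 6.8
eef_pos: [0.2349, -0.5072, 0.7724]
tcp_rot: [[-0.402, 0.905, 0.142], [0.889, 0.423, -0.174], [-0.218, 0.056, -0.974]]
wrist_force: [0.2, 0.1, -0.5]
gripper_width: 0.0939
grasp_force: 0.0
[ 0.751  0.172  0.44   0.714 -0.154  2.048  1.522]
```

```bash
python3 -m handwheel '[{"travel":[0,0,0.4],"turn":0.06,"hand":1},{"travel":[0,0,0.8],"turn":0.06,"hand":1},{"travel":[0,0,1],"turn":0.06,"hand":1}]'; python3 -m handwheel '[{"travel":[0,0,1],"turn":0,"hand":1},{"travel":[0,0,1],"turn":0,"hand":1},{"travel":[0,0,1],"turn":0,"hand":1}]';python3 -m handwheel '[{"travel":[0,0,1],"turn":0,"hand":1},{"travel":[0,0,1],"turn":0,"hand":1},{"travel":[0,0,1],"turn":0,"hand":1}]'
python3 -c "
from h import *
print(np.round(monitor.state()['q'],3))"
```

```text
time: 7.18
eef_pos: [0.2364, -0.494, 0.8047]
tcp_rot: [[-0.543, 0.814, 0.207], [0.788, 0.579, -0.209], [-0.29, 0.049, -0.956]]
wrist_force: [-0.4, 0.0, 0.6]
gripper_width: 0.094
grasp_force: 0.0
time: 7.55
eef_pos: [0.2398, -0.4821, 0.8412]
tcp_rot: [[-0.53, 0.813, 0.242], [0.768, 0.581, -0.269], [-0.36, 0.043, -0.932]]
wrist_force: [0.7, -0.9, -0.3]
gripper_width: 0.0942
grasp_force: 0.0
time: 7.92
eef_pos: [0.2419, -0.472, 0.8766]
tcp_rot: [[-0.511, 0.814, 0.277], [0.746, 0.58, -0.328], [-0.427, 0.039, -0.903]]
wrist_force: [-0.4, 0.0, -0.0]
gripper_width: 0.0941
grasp_force: 0.0
[ 0.722  0.114  0.434  0.553 -0.185  2.048  1.633]
```

```bash
python3 -m handwheel '[{"travel":[0,0,0.5],"turn":0.1,"hand":1},{"travel":[0,0,1],"turn":0.1,"hand":1},{"travel":[0,0,1],"turn":0.1,"hand":1},{"travel":[0,0,1],"turn":0.1,"hand":1}]'
python3 -c "
from h import *
print(np.round(monitor.state()['q'],3))"
```

```text
time: 8.43
eef_pos: [0.2515, -0.4577, 0.8973]
tcp_rot: [[-0.688, 0.605, 0.402], [0.536, 0.796, -0.281], [-0.49, 0.022, -0.871]]
wrist_force: [0.4, -0.7, 1.2]
gripper_width: 0.094
grasp_force: 0.0
[ 1.194  0.127 -0.106  0.493 -0.243  2.048  1.843]
```

```bash
python3 -m handwheel '[{"travel":[0.35,0.5,-1],"turn":0,"hand":1},{"travel":[0.35,0.5,-1],"turn":0,"hand":1},{"travel":[0.35,0.5,-1],"turn":0,"hand":1},{"travel":[0.35,0.5,-1],"turn":0,"hand":1},{"travel":[0.35,0.5,-1],"turn":0,"hand":1},{"travel":[0.35,0.5,-1],"turn":0,"hand":1}]'
python3 -m handwheel '[{"travel":[0.35,0.7,-1],"turn":0.09,"hand":1},{"travel":[0.35,0.7,-1],"turn":0.09,"hand":1},{"travel":[0.35,0.7,-1],"turn":0.09,"hand":1},{"travel":[0.35,0.7,-1],"turn":0.09,"hand":1},{"travel":[0.35,0.7,-1],"turn":0.09,"hand":1},{"travel":[0.35,0.7,-1],"turn":0.09,"hand":1}]'
python3 -c "
from h import *
print(np.round(monitor.state()['q'],3))"
```

```text
time: 9.18
eef_pos: [0.3222, -0.3554, 0.6972]
tcp_rot: [[-0.689, 0.602, 0.403], [0.534, 0.798, -0.28], [-0.49, 0.022, -0.871]]
wrist_force: [-0.4, -0.1, 0.7]
gripper_width: 0.094
grasp_force: 0.0
time: 9.93
eef_pos: [0.3928, -0.2178, 0.5001]
tcp_rot: [[-0.809, 0.356, 0.467], [0.32, 0.934, -0.158], [-0.493, 0.021, -0.87]]
wrist_force: [0.8, 0.1, 1.2]
gripper_width: 0.0938
grasp_force: 0.0
[ 1.031 -0.432 -0.355  1.887 -0.339  1.181  1.923]
```

```bash
python3 -m handwheel '[{"travel":[0.6,0.7,-0.6],"turn":0.096,"hand":1},{"travel":[0.6,0.7,-0.6],"turn":0.096,"hand":1},{"travel":[0.6,0.7,-0.6],"turn":0.096,"hand":1},{"travel":[0.6,0.7,-0.6],"turn":0.096,"hand":1},{"travel":[0.6,0.7,-0.6],"turn":0.096,"hand":1},{"travel":[0.6,0.7,-0.6],"turn":0.096,"hand":1}]'
python3 -c "
from h import *
print(np.round(monitor.state()['q'],3))"
```

```text
time: 10.68
eef_pos: [0.5133, -0.0783, 0.3798]
tcp_rot: [[-0.868, 0.064, 0.493], [0.066, 0.998, -0.013], [-0.493, 0.021, -0.87]]
wrist_force: [0.9, 0.2, 0.1]
gripper_width: 0.0941
grasp_force: 0.0
[ 0.896 -0.306 -0.636  2.031 -0.371  0.875  1.906]
```

```bash
python3 -m handwheel '[{"travel":[0.1,0.295,-0.5],"turn":0,"hand":1},{"travel":[0.24,0.295,-1],"turn":0,"hand":1},{"travel":[0.24,0.295,-1],"turn":0,"hand":1},{"travel":[0.24,0.295,-1],"turn":0,"hand":1},{"travel":[0.24,0.295,-1],"turn":0,"hand":1},{"travel":[0.24,0.295,-1],"turn":0,"hand":1}]'
python3 - <<'E'
from h import *
print(np.round(monitor.state()['q'],3))
T=cam('top');save(T,'t3.png',(200,110,340,250),4); S=cam('side');save(S,'s3.png',(180,110,330,270),4)
a=cv2.imread('pics/t3.png');b=cv2.imread('pics/s3.png');h=min(a.shape[0],b.shape[0]);cv2.imwrite('pics/c3.png',cv2.resize(np.hstack([a[:h],b[:h]]),(800,int(800*h/(a.shape[1]+b.shape[1])))))
E
```

```text
time: 11.42
eef_pos: [0.5612, -0.019, 0.1781]
tcp_rot: [[-0.869, 0.064, 0.491], [0.066, 0.998, -0.013], [-0.491, 0.021, -0.871]]
wrist_force: [0.3, -1.7, 0.4]
gripper_width: 0.094
grasp_force: 0.0
[ 0.984  0.063 -1.114  2.248  0.348  0.375  1.094]
```

View pics/c3.png

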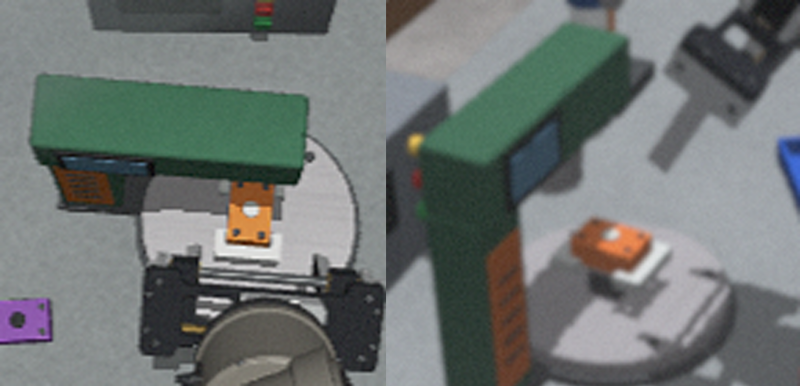

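The reject sits squarely in the nest (boss ~ (250,210) in the left crop) and the leaning fingers straddle it on both sides, clear of the beam.

```bash
python3 -m handwheel '[{"travel":[0.05,0,-0.15],"turn":0,"hand":1},{"travel":[0.15,0,-0.3],"turn":0,"hand":1},{"travel":[0.22,-0.005,-0.45],"turn":0,"hand":1},{"travel":[0.295,-0.005,-0.61],"turn":0,"hand":1},{"travel":[0.295,-0.005,-0.61],"turn":0,"hand":1},{"travel":[0.295,-0.005,-0.61],"turn":0,"hand":1}]'
python3 -c "
from h import *
print(np.round(monitor.state()['q'],3))"
```

```text
time: 12.28
eef_pos: [0.6201, -0.0189, 0.0576]
tcp_rot: [[-0.868, 0.062, 0.493], [0.064, 0.998, -0.013], [-0.492, 0.02, -0.87]]
wrist_force: [0.2, 1.0, 0.5]
gripper_width: 0.0939
grasp_force: 0.0
[ 0.449  0.363 -0.646  2.254  1.347  0.289  0.133]
```

```bash
python3 -m handwheel '[{"travel":[0,0,0],"turn":0,"hand":-1},{"travel":[0,0,0],"turn":0,"hand":-1},{"travel":[0,0,0],"turn":0,"hand":-1},{"travel":[0,0,0],"turn":0,"hand":-1},{"travel":[0,0,0],"turn":0,"hand":-1},{"travel":[0,0,0],"turn":0,"hand":-1}]'
```

```text
time: 13.02
eef_pos: [0.6197, -0.0185, 0.056]
tcp_rot: [[-0.869, 0.062, 0.491], [0.064, 0.998, -0.012], [-0.491, 0.021, -0.871]]
wrist_force: [-1.6, -0.9, 0.9]
gripper_width: 0.0395
grasp_force: 29.9
```

```bash
python3 -m handwheel '[{"travel":[0,0,0.08],"turn":0,"hand":-1},{"travel":[-0.03,0,0.15],"turn":0,"hand":-1},{"travel":[-0.15,0,0.35],"turn":0,"hand":-1},{"travel":[-0.3,0,0.6],"turn":0,"hand":-1},{"travel":[-0.4,0,0.7],"turn":0,"hand":-1},{"travel":[-0.4,0,0.7],"turn":0,"hand":-1}]'
python3 -c "
from h import *
print(np.round(monitor.state()['q'],3))"
```

```text
time: 13.78
eef_pos: [0.5417, -0.0208, 0.1929]
tcp_rot: [[-0.869, 0.065, 0.49], [0.066, 0.998, -0.015], [-0.49, 0.019, -0.872]]
wrist_force: [-0.7, 0.4, 0.2]
gripper_width: 0.0393
grasp_force: 30.0
[ 1.01  -0.041 -1.082  2.265  0.05   0.387  1.378]
```

```bash
python3 -m handwheel '[{"travel":[-0.1,-0.7,0],"turn":-0.08,"hand":-1},{"travel":[-0.1,-0.7,0],"turn":-0.08,"hand":-1},{"travel":[-0.1,-0.7,0],"turn":-0.08,"hand":-1},{"travel":[-0.1,-0.7,0],"turn":-0.08,"hand":-1}]'
python3 -m handwheel '[{"travel":[-0.15,-0.74,-0.2],"turn":-0.08,"hand":-1},{"travel":[-0.15,-0.74,-0.2],"turn":-0.08,"hand":-1},{"travel":[-0.15,-0.74,-0.4],"turn":-0.08,"hand":-1},{"travel":[-0.15,-0.74,-0.5],"turn":-0.08,"hand":-1},{"travel":[-0.15,-0.74,-0.5],"turn":-0.08,"hand":-1}]'
python3 -c "
from h import *
print(np.round(monitor.state()['q'],3))"
```

```text
time: 14.28
eef_pos: [0.5217, -0.1616, 0.1923]
tcp_rot: [[-0.825, 0.313, 0.47], [0.282, 0.95, -0.137], [-0.489, 0.02, -0.872]]
wrist_force: [0.5, 1.7, 0.1]
gripper_width: 0.0401
grasp_force: 30.0
time: 14.9
eef_pos: [0.4919, -0.3068, 0.0905]
tcp_rot: [[-0.732, 0.536, 0.42], [0.476, 0.844, -0.246], [-0.486, 0.02, -0.873]]
wrist_force: [-0.1, 0.9, -0.3]
gripper_width: 0.0398
grasp_force: 30.0
[ 1.023  0.233 -0.671  2.309  0.993  0.246  0.478]
```

```bash
python3 -m handwheel '[{"travel":[0,0,-0.2],"turn":0,"hand":-1},{"travel":[0,0,-0.3],"turn":0,"hand":-1},{"travel":[0,0,-0.36],"turn":0,"hand":-1},{"travel":[0,0,-0.38],"turn":0,"hand":-1},{"travel":[0,0,-0.38],"turn":0,"hand":-1}]'
python3 -c "
from h import *
print(np.round(monitor.state()['q'],3))"
```

```text
time: 15.52
eef_pos: [0.4935, -0.3079, 0.0177]
tcp_rot: [[-0.73, 0.537, 0.424], [0.476, 0.844, -0.249], [-0.491, 0.02, -0.871]]
wrist_force: [0.0, -0.7, -0.6]
gripper_width: 0.0398
grasp_force: 30.0
[ 0.907  0.389 -0.564  2.355  1.841  0.263 -0.353]
```

```bash
python3 -m handwheel '[{"travel":[0,0,-0.02],"turn":0,"hand":-1},{"travel":[0,0,-0.02],"turn":0,"hand":-1},{"travel":[0,0,-0.02],"turn":0,"hand":0.1},{"travel":[0,0,-0.02],"turn":0,"hand":0.2},{"travel":[0,0,-0.02],"turn":0,"hand":0.2},{"travel":[0,0,-0.02],"turn":0,"hand":0.2}]'
python3 -m handwheel '[{"travel":[-0.05,0.03,0.15],"turn":0,"hand":0.2},{"travel":[-0.15,0.08,0.3],"turn":0,"hand":0.2},{"travel":[-0.15,0.08,0.6],"turn":0,"hand":1},{"travel":[-0.15,0.08,0.9],"turn":0,"hand":1},{"travel":[-0.15,0.08,0.9],"turn":0,"hand":1}]'
python3 - <<'E'
from h import *
print(np.round(monitor.state()['q'],3))
T=cam('top')
for a,ce,b,m in blobs(T,(5,150,120),(15,255,255),40):
    if ce[0]<500: print(a,ce,onz(T,ce,.03),cv2.minAreaRect(np.array([onz(T,u,.029)[:2] for u in np.argwhere(m)[:,::-1]],np.float32)))
save(T,'t4.png',(340,190,460,310),5)
E
```

```text
time: 16.27
eef_pos: [0.4923, -0.3086, 0.0125]
tcp_rot: [[-0.73, 0.537, 0.422], [0.477, 0.843, -0.249], [-0.49, 0.019, -0.872]]
wrist_force: [-0.0, 0.3, 0.1]
gripper_width: 0.0567
grasp_force: 0.0
time: 16.9
eef_pos: [0.4594, -0.3094, 0.1337]
tcp_rot: [[-0.722, 0.557, 0.411], [0.484, 0.831, -0.274], [-0.494, 0.001, -0.869]]
wrist_force: [0.3, -0.2, 0.7]
gripper_width: 0.0831
grasp_force: 0.0
[ 1.141  0.099 -0.741  2.325  0.584  0.273  0.873]
124 [400.8 233.7] [ 0.50301169 -0.31680586  0.03      ] ((0.5019726753234863, -0.3162970542907715), (0.038744792342185974, 0.030446160584688187), 57.894466400146484)
```

View pics/t4.png

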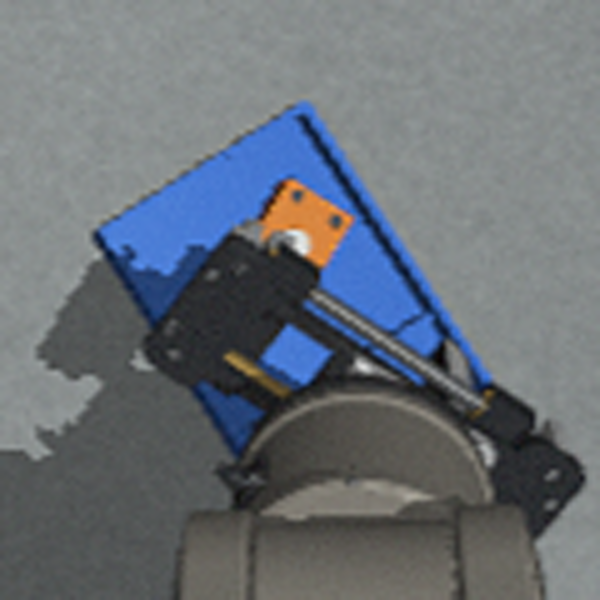

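Reject lies flat in the large compartment, boss seen at crop (295,243), clear of walls. Next: over to the rail, high.

```bash
python3 -m handwheel '[{"travel":[0.1,0,0.4],"turn":0,"hand":1},{"travel":[0.2,0.3,0.75],"turn":0.07,"hand":1},{"travel":[0.3,0.95,0.75],"turn":0.07,"hand":1},{"travel":[0.3,0.95,0.75],"turn":0.07,"hand":1},{"travel":[0.3,0.95,0.75],"turn":0.07,"hand":1},{"travel":[0.3,0.95,0.75],"turn":0.07,"hand":1}]'
python3 -m handwheel '[{"travel":[0,0.3,0],"turn":0.06,"hand":1},{"travel":[0,0.6,0],"turn":0.06,"hand":1},{"travel":[0,1,0],"turn":0.06,"hand":1},{"travel":[0,1,0],"turn":0.06,"hand":1},{"travel":[0,1,0],"turn":0.06,"hand":1}]'
python3 -c "
from h import *
print(np.round(monitor.state()['q'],3))"
```

```text
time: 17.7
eef_pos: [0.52, -0.1177, 0.2842]
tcp_rot: [[-0.81, 0.362, 0.462], [0.314, 0.932, -0.18], [-0.496, -0.0, -0.869]]
wrist_force: [0.5, -1.2, -0.6]
gripper_width: 0.0938
grasp_force: 0.0
time: 18.32
eef_pos: [0.5195, 0.0809, 0.2833]
tcp_rot: [[-0.854, 0.18, 0.487], [0.156, 0.984, -0.09], [-0.495, -0.0, -0.869]]
wrist_force: [-0.3, -0.7, -0.3]
gripper_width: 0.0941
grasp_force: 0.0
[ 1.092 -0.418 -1.206  2.143 -0.342  0.674  1.424]
```

```bash
python3 -m handwheel '[{"travel":[0,0.3,0],"turn":0.0,"hand":1},{"travel":[0,0.6,0],"turn":0.02,"hand":1},{"travel":[-0.05,0.9,0],"turn":0.02,"hand":1},{"travel":[-0.1,1,-0.1],"turn":0.02,"hand":1},{"travel":[-0.1,1,-0.2],"turn":0.02,"hand":1},{"travel":[-0.1,1,-0.2],"turn":0.02,"hand":1}]'
python3 -c "
from h import *
print(np.round(monitor.state()['q'],3))"
```

```text
time: 19.08
eef_pos: [0.4989, 0.2813, 0.2405]
tcp_rot: [[-0.865, 0.117, 0.488], [0.103, 0.993, -0.057], [-0.492, 0.001, -0.871]]
wrist_force: [-0.8, -0.4, 0.8]
gripper_width: 0.0942
grasp_force: 0.0
[ 0.239  0.14  -1.215  2.059  0.758  0.917  0.056]
```

```bash
python3 -m handwheel '[{"travel":[-0.045,0.133,0],"turn":0.042,"hand":1},{"travel":[-0.045,0.133,-0.2],"turn":0.042,"hand":1},{"travel":[-0.045,0.133,-0.4],"turn":0.042,"hand":1},{"travel":[-0.045,0.133,-0.4],"turn":0.042,"hand":1},{"travel":[-0.045,0.133,-0.4],"turn":0.042,"hand":1}]'
python3 - <<'E'
from h import *
print(np.round(monitor.state()['q'],3))
T=cam('top');save(T,'t5.png',(110,190,210,290),4);S=cam('side');save(S,'s5.png',(200,240,300,340),4)
cv2.imwrite('pics/c5.png',np.hstack([cv2.imread('pics/t5.png'),cv2.imread('pics/s5.png')]))
E
```

```text
time: 19.7
eef_pos: [0.4909, 0.3067, 0.164]
tcp_rot: [[-0.869, -0.012, 0.494], [-0.01, 1.0, 0.007], [-0.494, 0.001, -0.869]]
wrist_force: [1.0, 0.1, -0.6]
gripper_width: 0.0941
grasp_force: 0.0
[ 0.088  0.264 -1.137  2.16   0.993  0.825 -0.108]
```

View pics/c5.png

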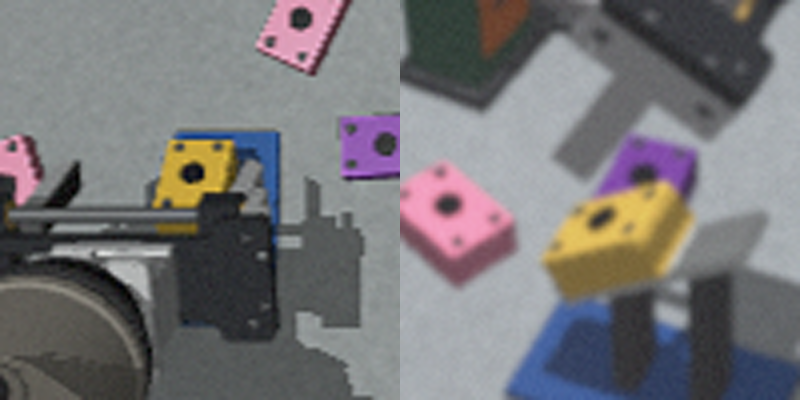

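Top crop: yellow cover (195,185) between the fingers at (70,185) and (250,185) (parallax as expected); side crop: fingertips above the cover, clear.

```bash
python3 -m handwheel '[{"travel":[0,0.005,-0.15],"turn":0,"hand":1},{"travel":[0,0.005,-0.3],"turn":0,"hand":1},{"travel":[0,0.005,-0.41],"turn":0,"hand":1},{"travel":[0,0.005,-0.41],"turn":0,"hand":1},{"travel":[0,0.005,-0.41],"turn":0,"hand":1}]'
python3 -m handwheel '[{"travel":[0,0,0],"turn":0,"hand":-1},{"travel":[0,0,0],"turn":0,"hand":-1},{"travel":[0,0,0],"turn":0,"hand":-1},{"travel":[0,0,0],"turn":0,"hand":-1},{"travel":[0,0,0],"turn":0,"hand":-1},{"travel":[0,0,0],"turn":0,"hand":-1}]'
```

```text
time: 20.42
eef_pos: [0.4912, 0.308, 0.0828]
tcp_rot: [[-0.868, -0.012, 0.496], [-0.009, 1.0, 0.008], [-0.496, 0.002, -0.868]]
wrist_force: [0.6, -0.5, -0.1]
gripper_width: 0.0943
grasp_force: 0.0
time: 21.18
eef_pos: [0.4905, 0.3078, 0.0813]
tcp_rot: [[-0.869, -0.012, 0.495], [-0.01, 1.0, 0.007], [-0.495, 0.001, -0.869]]
wrist_force: [-0.6, -0.2, 1.4]
gripper_width: 0.0396
grasp_force: 29.9
```

```bash
python3 -m handwheel '[{"travel":[0,0,0.15],"turn":0,"hand":-1},{"travel":[0,0,0.4],"turn":0,"hand":-1},{"travel":[0,0,0.7],"turn":0,"hand":-1},{"travel":[0,-0.2,0.95],"turn":0,"hand":-1},{"travel":[0.1,-0.5,0.95],"turn":0,"hand":-1},{"travel":[0.15,-0.8,0.95],"turn":0,"hand":-1},{"travel":[0.15,-1,0.95],"turn":0,"hand":-1},{"travel":[0.15,-1,0.95],"turn":0,"hand":-1}]'
python3 -c "
from h import *
print(np.round(monitor.state()['q'],3))"
python3 -m handwheel '[{"travel":[0,-0.3,0],"turn":0,"hand":-1},{"travel":[0,-0.6,0],"turn":-0.03,"hand":-1},{"travel":[0,-0.95,0],"turn":-0.05,"hand":-1},{"travel":[0,-0.95,0],"turn":-0.05,"hand":-1},{"travel":[0,-0.95,0],"turn":-0.05,"hand":-1}]'
python3 -c "
from h import *
print(np.round(monitor.state()['q'],3))"
```

```text
time: 22.18
eef_pos: [0.5204, 0.1025, 0.2711]
tcp_rot: [[-0.869, -0.005, 0.495], [-0.005, 1.0, 0.003], [-0.495, 0.0, -0.869]]
wrist_force: [-1.4, 0.8, -0.3]
gripper_width: 0.0397
grasp_force: 29.9
[ 0.416 -0.188 -0.767  2.185  0.086  0.608  1.144]
time: 22.8
eef_pos: [0.5206, -0.0815, 0.271]
tcp_rot: [[-0.86, 0.144, 0.489], [0.126, 0.99, -0.07], [-0.494, 0.001, -0.869]]
wrist_force: [-0.2, 1.3, -1.4]
gripper_width: 0.0397
grasp_force: 29.9
[ 0.479 -0.189 -0.431  2.214 -0.045  0.585  1.491]
```

```bash
python3 -m handwheel '[{"travel":[0,-0.3,0],"turn":-0.05,"hand":-1},{"travel":[0.15,-0.6,-0.15],"turn":-0.05,"hand":-1},{"travel":[0.35,-0.6,-0.45],"turn":-0.05,"hand":-1},{"travel":[0.35,-0.6,-0.75],"turn":-0.05,"hand":-1},{"travel":[0.35,-0.6,-1],"turn":-0.05,"hand":-1},{"travel":[0.35,-0.6,-1],"turn":-0.05,"hand":-1}]'
python3 -c "
from h import *
print(np.round(monitor.state()['q'],3))"
```

```text
time: 23.55
eef_pos: [0.5916, -0.2007, 0.0733]
tcp_rot: [[-0.83, 0.296, 0.473], [0.258, 0.955, -0.146], [-0.495, 0.001, -0.869]]
wrist_force: [1.6, -1.0, -0.9]
gripper_width: 0.0395
grasp_force: 29.9
[ 0.46   0.288 -0.303  2.254  0.979  0.167  0.525]
```

```bash
python3 -m handwheel '[{"travel":[0,0,-0.1],"turn":0,"hand":-1},{"travel":[0,0,-0.2],"turn":0,"hand":-1},{"travel":[0,0,-0.28],"turn":0,"hand":-1},{"travel":[0,0,-0.29],"turn":0,"hand":-1},{"travel":[0,0,-0.29],"turn":0,"hand":-1},{"travel":[0,0,-0.29],"turn":0,"hand":-1}]'
python3 - <<'E'
from h import *
print(np.round(monitor.state()['q'],3))
S=cam('side'); print([(a,ce) for a,ce,b,m in blobs(S,(18,130,100),(30,255,255),60)]); T=cam('top'); print([(a,ce,onz(T,ce,.03)) for a,ce,b,m in blobs(T,(18,130,100),(30,255,255),30)])
E
```

```text
time: 24.3
eef_pos: [0.5912, -0.2035, 0.0176]
tcp_rot: [[-0.828, 0.299, 0.474], [0.259, 0.954, -0.149], [-0.497, -0.001, -0.868]]
wrist_force: [-0.4, 0.2, -0.6]
gripper_width: 0.0399
grasp_force: 29.9
[ 0.535  0.412 -0.392  2.276  1.791  0.204 -0.261]
[(np.int32(127), array([372.6, 257.8]))]
[(np.int32(154), array([359.2, 199.8]), array([ 0.59337608, -0.20736301,  0.03      ])), (np.int32(141), array([281.5, 298.6]), array([ 0.33042284, -0.00069128,  0.03      ]))]
```

```bash
python3 -m handwheel '[{"travel":[0,0,-0.03],"turn":0,"hand":-1},{"travel":[0,0,-0.035],"turn":0,"hand":-1},{"travel":[0,0,-0.035],"turn":0,"hand":0.2},{"travel":[0,0,-0.035],"turn":0,"hand":0.5},{"travel":[0,0,-0.035],"turn":0,"hand":0.5},{"travel":[0,0,-0.035],"turn":0,"hand":0.5},{"travel":[0,0,-0.035],"turn":0,"hand":0.5}]'
python3 - <<'E'
from h import *
T=cam('top'); print([(a,ce,onz(T,ce,.024)) for a,ce,b,m in blobs(T,(18,130,100),(30,255,255),30)])
save(T,'t6.png',(320,160,400,240),5);S=cam('side');save(S,'s6.png',(280,140,360,220),5)
cv2.imwrite('pics/c6.png',np.hstack([cv2.imread('pics/t6.png'),cv2.imread('pics/s6.png')]))
E
```

```text
time: 25.28
eef_pos: [0.5907, -0.2037, 0.0097]
tcp_rot: [[-0.829, 0.299, 0.473], [0.259, 0.954, -0.149], [-0.496, -0.001, -0.868]]
wrist_force: [0.7, -0.5, -0.5]
gripper_width: 0.0703
grasp_force: 0.0
[(np.int32(120), array([357.3, 202.2]), array([ 0.58787625, -0.20327267,  0.024     ])), (np.int32(141), array([281.6, 298.5]), array([ 0.33053583, -0.00110123,  0.024     ]))]
```

View pics/c6.png

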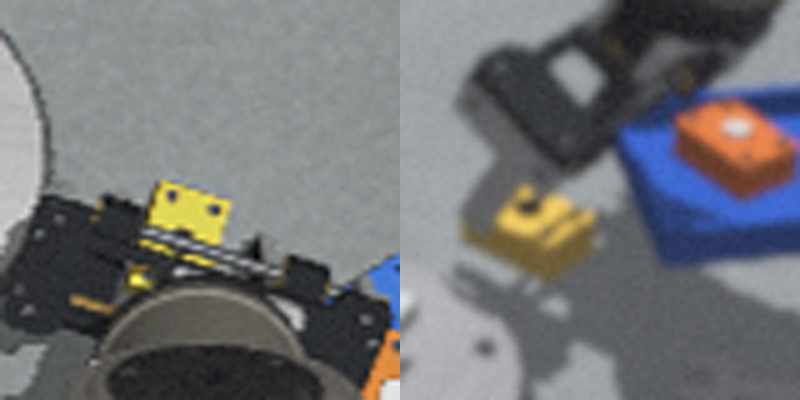

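Yellow lies flat, closed side up, far corners at crop (163,181) and (232,204); the side view shows the reject flat in the tray too.

```bash
python3 - <<'E'
from h import *
np.set_printoptions(precision=4,suppress=True)
T=cam('top');cr=lambda u:((u[0]+.5)/5-.5+320,(u[1]+.5)/5-.5+160)
a,b=onz(T,cr((162,181)),.024),onz(T,cr((232,204)),.024)
print(a,b,np.linalg.norm(a-b)); v=(a-b)[:2];v/=np.linalg.norm(v);x=np.array([v[1],-v[0]]);print('yaw',np.degrees(np.arctan2(x[1],x[0])),'centre',(a+b)[:2]/2-.03*x)
print('boss',onz(T,cr((183,236)),.027)); s=monitor.state();z=np.array(s['tcp_rot'])[:,2];print('G',np.array(s['eef_pos'])-.0188*z, np.degrees(np.arctan2(-s['tcp_rot'][0][1],s['tcp_rot'][1][1])))
E
```

```text
[ 0.6053 -0.1892  0.024 ] [ 0.5931 -0.227   0.024 ] 0.03967162974279381
yaw -17.842208811412984 centre [ 0.5707 -0.1989]
boss [ 0.5747 -0.1995  0.027 ]
G [ 0.5818 -0.2009  0.0261] -17.416404979349036
```

```bash
python3 -m handwheel '[{"travel":[-0.04,0.01,0],"turn":0,"hand":0.5},{"travel":[-0.075,0.02,-0.015],"turn":0,"hand":0.5},{"travel":[-0.075,0.02,-0.015],"turn":0,"hand":0.5},{"travel":[-0.075,0.02,-0.015],"turn":0,"hand":0.5}]'
python3 -m handwheel '[{"travel":[0,0,0],"turn":0,"hand":-1},{"travel":[0,0,0],"turn":0,"hand":-1},{"travel":[0,0,0],"turn":0,"hand":-1},{"travel":[0,0,0],"turn":0,"hand":-1},{"travel":[0,0,0],"turn":0,"hand":-1}]'
python3 -c "
from h import *
print(np.round(monitor.state()['q'],3))"
```

```text
time: 25.92
eef_pos: [0.5757, -0.1999, 0.0069]
tcp_rot: [[-0.829, 0.299, 0.473], [0.259, 0.954, -0.15], [-0.496, -0.001, -0.868]]
wrist_force: [0.3, -0.3, -0.2]
gripper_width: 0.0707
grasp_force: 0.0
time: 26.55
eef_pos: [0.5762, -0.1993, 0.0072]
tcp_rot: [[-0.829, 0.298, 0.474], [0.259, 0.954, -0.149], [-0.496, -0.001, -0.868]]
wrist_force: [-1.0, 14.8, 21.0]
gripper_width: 0.0292
grasp_force: 21.1
[ 0.604  0.43  -0.473  2.309  1.915  0.248 -0.374]
```

```bash
python3 - <<'E'
from h import *
s=monitor.state();print(s['time'],s['gripper_width'],s['grasp_force'],s['wrist_force'])
T=cam('top');save(T,'t7.png',(320,160,400,240),5);S=cam('side');save(S,'s7.png',(280,140,360,220),5)
cv2.imwrite('pics/c7.png',np.hstack([cv2.imread('pics/t7.png'),cv2.imread('pics/s7.png')]))
E
```

```text
26.55 0.02921860941552186 21.119937216863036 [-0.98747418 14.80322921 21.0303871 ]
```

View pics/c7.png

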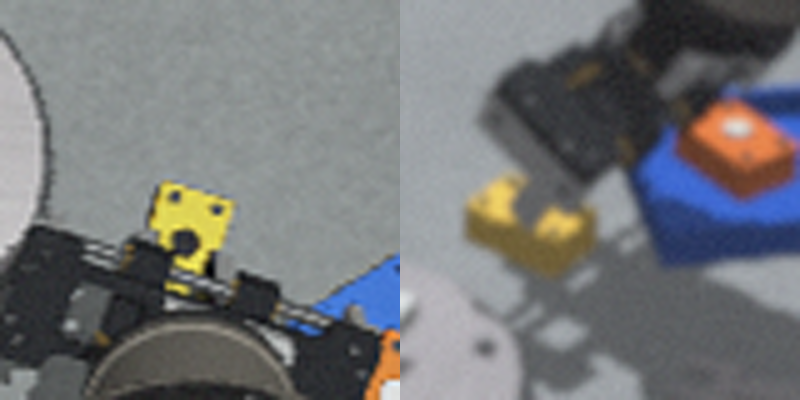

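Picture: the cover hasn't moved, but the +y finger appears to lie over/into its top at side-crop (545,210), so this grasp is bad; opening up and looking again.

```bash
python3 -m handwheel '[{"travel":[0,0,0],"turn":0,"hand":0.6},{"travel":[0,0,0],"turn":0,"hand":0.9},{"travel":[0,0,0],"turn":0,"hand":0.9},{"travel":[0,0,0],"turn":0,"hand":0.9},{"travel":[0,0,0],"turn":0,"hand":0.9}]'
python3 -m handwheel '[{"travel":[-0.15,0.05,0.25],"turn":0,"hand":0.9},{"travel":[-0.3,0.1,0.5],"turn":0,"hand":0.9},{"travel":[-0.3,0.1,0.6],"turn":0,"hand":0.9},{"travel":[-0.3,0.1,0.6],"turn":0,"hand":0.9}]'
python3 - <<'E'
from h import *
print(np.round(monitor.state()['q'],3))
T=cam('top');save(T,'t8.png',(320,160,400,240),5);S=cam('side');save(S,'s8.png',(280,140,360,220),5)
cv2.imwrite('pics/c8.png',np.hstack([cv2.imread('pics/t8.png'),cv2.imread('pics/s8.png')]))
E
```

```text
time: 27.28
eef_pos: [0.5762, -0.1999, 0.0072]
tcp_rot: [[-0.828, 0.299, 0.474], [0.259, 0.954, -0.15], [-0.497, -0.001, -0.868]]
wrist_force: [-0.3, -0.5, 0.6]
gripper_width: 0.0638
grasp_force: 0.0
time: 27.78
eef_pos: [0.5243, -0.1899, 0.1035]
tcp_rot: [[-0.828, 0.309, 0.468], [0.265, 0.951, -0.16], [-0.494, -0.009, -0.869]]
wrist_force: [-0.2, 0.4, -0.7]
gripper_width: 0.0893
grasp_force: 0.0
[ 0.758  0.157 -0.609  2.351  0.852  0.219  0.64 ]
```

View pics/c8.png

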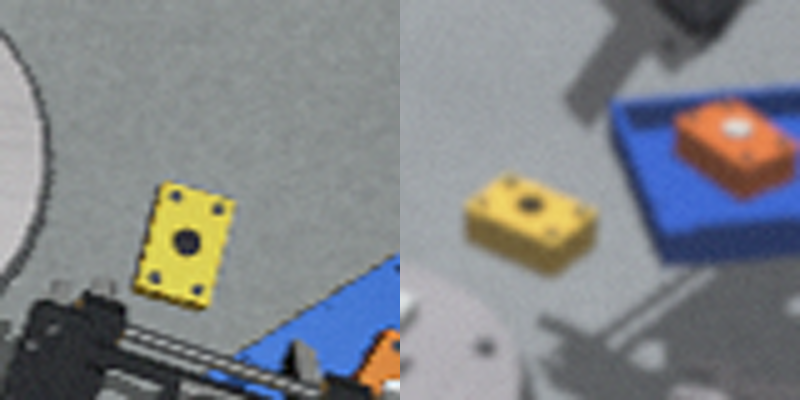

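Picture: yellow is unharmed, flat, boss at top-crop (186,241); the pads were just too high. I'll regrasp lower, limiting the closing width.

```bash
python3 - <<'E'
from h import *
np.set_printoptions(precision=4,suppress=True)
T=cam('top');S=cam('side');cr=lambda u,x,y:((u[0]+.5)/5-.5+x,(u[1]+.5)/5-.5+y)
print(onz(T,cr((186,241),320,160),.027), tri(T,cr((186,241),320,160),S,cr((131,203),280,140)))
s=monitor.state();z=np.array(s['tcp_rot'])[:,2];print(s['eef_pos'],z)
E
```

```text
[ 0.572  -0.2011  0.027 ] (array([ 0.5718, -0.2004,  0.0301]), np.float64(0.0007084791721481545))
[ 0.5248 -0.1913  0.1033] [ 0.4684 -0.1621 -0.8685]
```

```bash
python3 -m handwheel '[{"travel":[0.1,-0.02,-0.1],"turn":0,"hand":0.9},{"travel":[0.2,-0.04,-0.25],"turn":0,"hand":0.9},{"travel":[0.26,-0.056,-0.4],"turn":0,"hand":0.7},{"travel":[0.262,-0.056,-0.49],"turn":0,"hand":0.5},{"travel":[0.262,-0.056,-0.49],"turn":0,"hand":0.3},{"travel":[0.262,-0.056,-0.49],"turn":0,"hand":0.2}]'
python3 -c "
from h import *
print(np.round(monitor.state()['q'],3))"
```

```text
time: 28.72
eef_pos: [0.5766, -0.2014, 0.0044]
tcp_rot: [[-0.828, 0.31, 0.466], [0.266, 0.951, -0.16], [-0.493, -0.009, -0.87]]
wrist_force: [0.0, -0.2, -0.3]
gripper_width: 0.0573
grasp_force: 0.0
[ 0.566  0.432 -0.438  2.306  1.905  0.251 -0.382]
```

```bash
python3 -m handwheel '[{"travel":[0,0,-0.008],"turn":0,"hand":0],"x":0}]' >/dev/null 2>&1; python3 -m handwheel '[{"travel":[0,0,-0.008],"turn":0,"hand":0.0},{"travel":[0,0,-0.008],"turn":0,"hand":-0.1},{"travel":[0,0,-0.008],"turn":0,"hand":-0.17},{"travel":[0,0,-0.008],"turn":0,"hand":-0.2},{"travel":[0,0,-0.008],"turn":0,"hand":-0.2},{"travel":[0,0,-0.008],"turn":0,"hand":-0.2}]'
```

```text
time: 29.48
eef_pos: [0.5775, -0.202, 0.0042]
tcp_rot: [[-0.827, 0.31, 0.469], [0.265, 0.951, -0.162], [-0.496, -0.009, -0.869]]
wrist_force: [-5.1, 0.4, 7.3]
gripper_width: 0.0385
grasp_force: 29.7
```

```bash
python3 -m handwheel '[{"travel":[0,0,0.05],"turn":0,"hand":-0.2},{"travel":[0,0,0.15],"turn":0,"hand":-0.2},{"travel":[0,0,0.3],"turn":0,"hand":-0.2},{"travel":[0,0,0.5],"turn":0,"hand":-0.2},{"travel":[0,0,0.6],"turn":0,"hand":-0.2},{"travel":[0,0,0.6],"turn":0,"hand":-0.2}]'
python3 - <<'E'
from h import *
print(np.round(monitor.state()['q'],3))
T=cam('top');save(T,'t9.png',(320,150,400,230),5);S=cam('side');save(S,'s9.png',(280,100,360,180),5)
print([(a,ce) for a,ce,b,m in blobs(S,(18,130,100),(30,255,255),60)])
cv2.imwrite('pics/c9.png',np.hstack([cv2.imread('pics/t9.png'),cv2.imread('pics/s9.png')]))
E
```

```text
time: 30.22
eef_pos: [0.5775, -0.2013, 0.1251]
tcp_rot: [[-0.827, 0.309, 0.469], [0.265, 0.951, -0.161], [-0.496, -0.009, -0.869]]
wrist_force: [-0.8, -0.1, -1.2]
gripper_width: 0.0383
grasp_force: 28.1
[ 0.728  0.203 -0.592  2.23   0.711  0.292  0.795]
[(np.int32(172), array([307.4, 145.4])), (np.int32(129), array([372.7, 257.7]))]
```

View pics/c9.png

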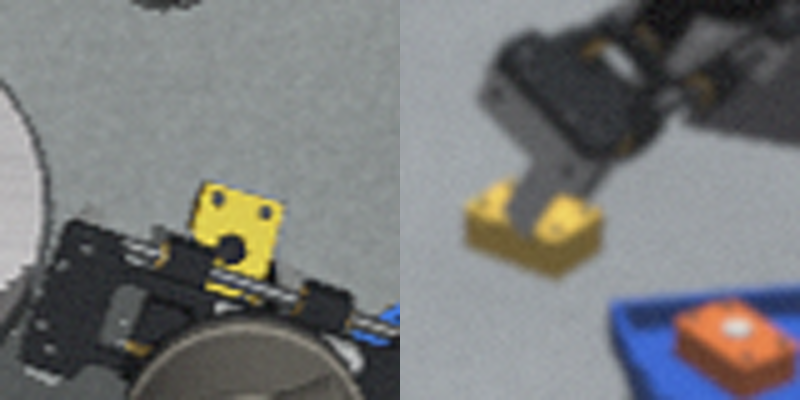

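Yellow is held level, far top corners at top-crop (204,181) and (284,204). I've used up my picture views (in fact one more than allowed), so only numeric checks from here.

```bash
python3 - <<'E'
from h import *
np.set_printoptions(precision=4,suppress=True)
T=cam('top');cr=lambda u:((u[0]+.5)/5-.5+320,(u[1]+.5)/5-.5+150)
s=monitor.state();p=np.array(s['eef_pos']);y=np.array(s['tcp_rot'])[:2,1];y/=np.linalg.norm(y);x=np.array([y[1],-y[0]])
zt=p[2]-.0042+.024
for a,b in (((203,181),(285,203)),):
    A,B=onz(T,cr(a),zt),onz(T,cr(b),zt);m=(A+B)[:2]/2;v=(A-B)[:2];v/=np.linalg.norm(v)
    print(np.linalg.norm(A-B),'far edge: along',(m-p[:2])@x,'lat',(m-p[:2])@y,'yaw diff',np.degrees(np.arctan2(v[0]*y[1]-v[1]*y[0],v@y)))
b=onz(T,cr((232,248)),zt+.003)[:2]-p[:2];print('boss',b@x,b@y)
E
```

```text
0.041373096611369335 far edge: along 0.024040429329952723 lat 0.00209013949201986 yaw diff -3.5355084443487375
boss -0.005310011022775666 -4.7183992204234245e-05
```

```bash
python3 -m handwheel '[{"travel":[-0.1,0.1,0.3],"turn":0.02,"hand":-0.2},{"travel":[-0.11,0.3,0.32],"turn":0.05,"hand":-0.2},{"travel":[-0.11,0.5,0.32],"turn":0.081,"hand":-0.2},{"travel":[-0.11,0.7,0.32],"turn":0.081,"hand":-0.2},{"travel":[-0.11,0.9,0.32],"turn":0.081,"hand":-0.2},{"travel":[-0.11,0.9,0.32],"turn":0.081,"hand":-0.2},{"travel":[-0.11,0.9,0.32],"turn":0.081,"hand":-0.2}]'
python3 -c "
from h import *
print(np.round(monitor.state()['q'],3))"
```

```text
time: 31.25
eef_pos: [0.5549, -0.0222, 0.1868]
tcp_rot: [[-0.868, 0.061, 0.493], [0.048, 0.998, -0.038], [-0.494, -0.009, -0.869]]
wrist_force: [-0.3, -0.2, -1.6]
gripper_width: 0.0384
grasp_force: 28.1
[ 0.888  0.011 -1.014  2.255  0.289  0.387  1.148]
```

```bash
python3 -m handwheel '[{"travel":[0.08,0.01,-0.15],"turn":0,"hand":-0.2},{"travel":[0.18,0.012,-0.3],"turn":0,"hand":-0.2},{"travel":[0.28,0.012,-0.43],"turn":0,"hand":-0.2},{"travel":[0.335,0.012,-0.51],"turn":0,"hand":-0.2},{"travel":[0.335,0.012,-0.51],"turn":0,"hand":-0.2},{"travel":[0.335,0.012,-0.51],"turn":0,"hand":-0.2}]'
python3 - <<'E'
from h import *
print(np.round(monitor.state()['q'],3))
T=cam('top')
for a,ce,b,m in blobs(T,(18,100,70),(32,255,255),20):
    print(a,ce,b,onz(T,ce,.105))
E
```

```text
time: 32.0
eef_pos: [0.6219, -0.0199, 0.0858]
tcp_rot: [[-0.868, 0.061, 0.493], [0.049, 0.998, -0.038], [-0.495, -0.009, -0.869]]
wrist_force: [0.6, -0.4, -0.8]
gripper_width: 0.0382
grasp_force: 28.1
[ 0.52   0.327 -0.743  2.23   1.178  0.353  0.306]
37 [296.2 107.4] [293 105   7   6] [ 0.82113163 -0.03274532  0.105     ]
179 [291.2 182.3] [283 176  17  14] [ 0.62154474 -0.02080084  0.105     ]
73 [277.4 304.2] [271 296  18  14] [0.31881987 0.01102188 0.105     ]
```

```bash
python3 -m handwheel '[{"travel":[0.005,0,-0.03],"turn":0,"hand":-0.2},{"travel":[0.005,0,-0.06],"turn":0,"hand":-0.2},{"travel":[0.005,0,-0.09],"turn":0,"hand":-0.2},{"travel":[0.005,0,-0.095],"turn":0,"hand":-0.2},{"travel":[0.005,0,-0.095],"turn":0,"hand":-0.2}]'
python3 -m handwheel '[{"travel":[0,0,-0.01],"turn":0,"hand":-0.2},{"travel":[0,0,-0.02],"turn":0,"hand":-0.2},{"travel":[0,0,-0.025],"turn":0,"hand":-0.2},{"travel":[0,0,-0.025],"turn":0,"hand":-0.2}]'
```

```text
time: 32.67
eef_pos: [0.6236, -0.0199, 0.0675]
tcp_rot: [[-0.867, 0.062, 0.494], [0.049, 0.998, -0.039], [-0.496, -0.009, -0.868]]
wrist_force: [1.3, -0.7, 0.8]
gripper_width: 0.038
grasp_force: 28.0
time: 33.17
eef_pos: [0.625, -0.02, 0.0641]
tcp_rot: [[-0.866, 0.061, 0.497], [0.048, 0.998, -0.04], [-0.499, -0.011, -0.867]]
wrist_force: [-13.9, -3.8, 35.6]
gripper_width: 0.039
grasp_force: 30.6
```

```bash
python3 -m handwheel '[{"travel":[-0.005,0,0.012],"turn":0,"hand":-0.2},{"travel":[-0.01,0,0.012],"turn":0,"hand":-0.2},{"travel":[-0.01,0,0.012],"turn":0,"hand":-0.2}]'; python3 -c "
from h import *
T=cam('top')
for a,ce,b,m in blobs(T,(18,100,70),(32,255,255),100): print(a,ce,b,onz(T,ce,.084))"
```

```text
time: 33.55
eef_pos: [0.6225, -0.0193, 0.0651]
tcp_rot: [[-0.867, 0.061, 0.495], [0.048, 0.998, -0.038], [-0.497, -0.009, -0.868]]
wrist_force: [4.4, -1.4, 7.6]
gripper_width: 0.0389
grasp_force: 30.0
214 [290.5 183.2] [283 176  16  16] [ 0.62401815 -0.01995155  0.084     ]
```

```bash
python3 -m handwheel '[{"travel":[0,0,0],"turn":0,"hand":-0.1},{"travel":[0,0,0],"turn":0,"hand":0.1},{"travel":[0,0,0],"turn":0,"hand":0.4},{"travel":[0,0,0],"turn":0,"hand":0.4},{"travel":[0,0,0],"turn":0,"hand":0.4}]'
python3 - <<'E'
from h import *
T=cam('top');S=cam('side')
for c in(T,S):
  for a,ce,b,m in blobs(c,(18,100,70),(32,255,255),100): print(a,ce,b,onz(c,ce,.084))
E
```

```text
time: 34.22
eef_pos: [0.6212, -0.0193, 0.0638]
tcp_rot: [[-0.868, 0.061, 0.493], [0.048, 0.998, -0.038], [-0.495, -0.009, -0.869]]
wrist_force: [0.9, 0.0, -0.4]
gripper_width: 0.0659
grasp_force: 0.0
217 [290.2 183.4] [283 175  16  17] [ 0.62347994 -0.01918162  0.084     ]
126 [269.5 200.7] [262 193  15  15] [ 0.59168081 -0.00764242  0.084     ]
164 [372.9 257.8] [361 248  25  16] [0.31329548 0.09326025 0.084     ]
```

```bash
python3 -m handwheel '[{"travel":[-0.06,0.005,0.1],"turn":0,"hand":0.4},{"travel":[-0.15,0.01,0.26],"turn":0,"hand":0.4},{"travel":[-0.3,0.02,0.52],"turn":0,"hand":0.4},{"travel":[-0.5,0.02,0.8],"turn":0,"hand":0.4},{"travel":[-0.6,0.02,0.95],"turn":0,"hand":0.4},{"travel":[-0.6,0.02,0.95],"turn":0,"hand":0.4}]'
python3 - <<'E'
from h import *
np.set_printoptions(precision=4,suppress=True)
T=cam('top');S=cam('side')
old={'T':np.load('top0.npy'),'S':np.load('side0.npy')}
def mm(img,lo,hi,box):
    m=cv2.inRange(cv2.cvtColor(img,cv2.COLOR_RGB2HSV),lo,hi);k=np.zeros_like(m);k[box[1]:box[3],box[0]:box[2]]=1;return m*k
for n,c,box in(('T',T,(270,165,310,215)),('S',S,(235,180,290,215))):
    for nm,img,lo,hi in(('reject',old[n],(5,110,60),(17,255,255)),('yellow',c[0],(18,100,60),(32,255,255))):
        m=mm(img,lo,hi,box);ys,xs=np.nonzero(m)
        r=cv2.minAreaRect(np.c_[xs,ys].astype(np.float32));print(n,nm,len(xs),xs.min(),xs.max(),ys.min(),ys.max(),np.round([xs.mean(),ys.mean()],1),np.round(cv2.boxPoints(r)).astype(int).tolist())
# boss triangulation: dark blob (yellow's boss), light (reject's)
def boss(img,c0,dark):
    g=cv2.cvtColor(img,cv2.COLOR_RGB2HSV);w=[(u,v) for v in range(c0[1]-7,c0[1]+8) for u in range(c0[0]-8,c0[0]+9) if ((g[v,u,2]<75) if dark else (g[v,u,1]<90 and g[v,u,2]>120))]
    return np.mean(w,0) if w else None,len(w)
for dark,Ti,Si in((0,old['T'],old['S']),(1,T[0],S[0])):
    a,na=boss(Ti,(291,186),dark);b,nb=boss(Si,(264,196),dark);print(a,na,b,nb,tri(T,a,S,b) if na and nb else '')
E
```

```text
time: 35.08
eef_pos: [0.5155, -0.0294, 0.2222]
tcp_rot: [[-0.876, 0.079, 0.476], [0.057, 0.997, -0.06], [-0.479, -0.025, -0.878]]
wrist_force: [-0.6, -0.4, -0.3]
gripper_width: 0.0656
grasp_force: 0.0
T reject 299 282 298 176 199 [290.4 187.3] [[282, 198], [284, 175], [299, 176], [297, 199]]
T yellow 330 283 298 175 199 [290.2 187.6] [[283, 175], [298, 175], [298, 199], [283, 199]]
S reject 317 248 274 191 207 [260.7 199.2] [[248, 191], [274, 191], [274, 207], [248, 207]]
S yellow 369 249 275 191 207 [262.3 198.5] [[249, 191], [275, 191], [275, 207], [249, 207]]
[292.6765 186.9412] 34 [264.4225 191.6338] 71 (array([ 0.6124, -0.0251,  0.0933]), np.float64(0.00048550661236390543))
[290.5    185.6923] 26 [261.  193.5] 6 (array([ 0.6176, -0.0193,  0.0899]), np.float64(0.002909525241693582))
```

```bash
python3 - <<'E'
from h import *
S=cam('side');o=np.load('side0.npy')
def b(img,lo,hi):
    m=cv2.inRange(cv2.cvtColor(cv2.resize(img[180:215,235:290],None,fx=4,fy=4,interpolation=cv2.INTER_CUBIC),cv2.COLOR_RGB2HSV),lo,hi)
    return [(235+u/4,180+np.nonzero(m[:,u])[0].min()/4,180+np.nonzero(m[:,u])[0].max()/4) for u in range(60,160,10) if m[:,u].any()]
for r,y in zip(b(o,(3,110,60),(17,255,255)),b(S[0],(18,100,60),(32,255,255))): print(r,y)
g=cv2.cvtColor(S[0],cv2.COLOR_RGB2HSV)
T=cam('top');print([(a,ce,onz(T,ce,.03)) for a,ce,q,m in blobs(T,(5,150,120),(15,255,255),100) if ce[0]<500])
E
```

```text
(250.0, np.float64(195.5), np.float64(202.5)) (250.0, np.float64(196.0), np.float64(202.75))
(252.5, np.float64(192.0), np.float64(205.25)) (252.5, np.float64(192.5), np.float64(205.5))
(255.0, np.float64(190.75), np.float64(206.25)) (255.0, np.float64(191.0), np.float64(205.75))
(257.5, np.float64(190.75), np.float64(207.0)) (257.5, np.float64(190.5), np.float64(206.25))
(260.0, np.float64(191.0), np.float64(207.75)) (260.0, np.float64(190.75), np.float64(206.5))
(262.5, np.float64(197.5), np.float64(207.0)) (262.5, np.float64(191.0), np.float64(206.5))
(265.0, np.float64(192.0), np.float64(206.5)) (265.0, np.float64(190.75), np.float64(206.75))
(267.5, np.float64(192.75), np.float64(207.25)) (267.5, np.float64(191.25), np.float64(207.0))
(270.0, np.float64(193.5), np.float64(205.5)) (270.0, np.float64(191.5), np.float64(207.25))
(272.5, np.float64(195.0), np.float64(202.5)) (272.5, np.float64(192.5), np.float64(204.25))
[(np.int32(252), array([397.8, 238.6]), array([ 0.48982141, -0.30835198,  0.03      ])), (np.int32(268), array([413.4, 275.5]), array([ 0.39305185, -0.34638097,  0.03      ]))]
```

Side-view edges match the seated reject at the far end, but the near end may sit a little high (≈1–2 px). I'll probe it gently with shut fingertips on the cover's near top.

```bash
python3 -m handwheel '[{"travel":[0.1,0.02,-0.15],"turn":0,"hand":-1},{"travel":[0.2,0.04,-0.3],"turn":0,"hand":-1},{"travel":[0.32,0.053,-0.45],"turn":0,"hand":-1},{"travel":[0.44,0.053,-0.57],"turn":0,"hand":-1},{"travel":[0.44,0.053,-0.58],"turn":0,"hand":-1},{"travel":[0.44,0.053,-0.58],"turn":0,"hand":-1},{"travel":[0.44,0.053,-0.58],"turn":0,"hand":-1}]'
python3 -m handwheel '[{"travel":[0,0,-0.03],"turn":0,"hand":-1},{"travel":[0,0,-0.05],"turn":0,"hand":-1},{"travel":[0,0,-0.06],"turn":0,"hand":-1}]'
```

```text
time: 36.15
eef_pos: [0.6039, -0.018, 0.1055]
tcp_rot: [[-0.876, 0.078, 0.475], [0.056, 0.997, -0.059], [-0.478, -0.025, -0.878]]
wrist_force: [-0.4, -0.1, -0.4]
gripper_width: 0.001
grasp_force: 0.0
time: 36.52
eef_pos: [0.6041, -0.0192, 0.0938]
tcp_rot: [[-0.876, 0.08, 0.476], [0.057, 0.996, -0.061], [-0.479, -0.026, -0.877]]
wrist_force: [0.9, -0.3, -0.3]
gripper_width: 0.0006
grasp_force: 0.0
```

```bash
python3 -m handwheel '[{"travel":[0,0,-0.01],"turn":0,"hand":-1},{"travel":[0,0,-0.015],"turn":0,"hand":-1},{"travel":[0,0,-0.015],"turn":0,"hand":-1}]' | grep -E "eef|wrist"
python3 -m handwheel '[{"travel":[0,0,-0.01],"turn":0,"hand":-1},{"travel":[0,0,-0.01],"turn":0,"hand":-1}]' | grep -E "eef|wrist"
python3 -m handwheel '[{"travel":[0,0,-0.01],"turn":0,"hand":-1},{"travel":[0,0,-0.01],"turn":0,"hand":-1}]' | grep -E "eef|wrist"
```

```text
eef_pos: [0.6042, -0.0187, 0.0908]
wrist_force: [0.0, -0.1, -0.4]
eef_pos: [0.6041, -0.0188, 0.0886]
wrist_force: [-0.5, -1.1, -0.2]
eef_pos: [0.6041, -0.0188, 0.0866]
wrist_force: [1.4, 0.2, -0.3]
```

```bash
python3 -m handwheel '[{"travel":[0,0,-0.01],"turn":0,"hand":-1},{"travel":[0,0,-0.01],"turn":0,"hand":-1}]' | grep -E "eef|wrist"
python3 -m handwheel '[{"travel":[0,0,-0.01],"turn":0,"hand":-1},{"travel":[0,0,-0.01],"turn":0,"hand":-1}]' | grep -E "eef|wrist"
```

```text
eef_pos: [0.6041, -0.0188, 0.0846]
wrist_force: [-0.3, -0.5, -0.9]
eef_pos: [0.6041, -0.0188, 0.0826]
wrist_force: [1.2, -0.6, 0.2]
```

```bash
python3 -m handwheel '[{"travel":[0,0,-0.01],"turn":0,"hand":-1},{"travel":[0,0,-0.01],"turn":0,"hand":-1}]' | grep -E "eef|wrist"
python3 -m handwheel '[{"travel":[0,0,-0.005],"turn":0,"hand":-1},{"travel":[0,0,-0.005],"turn":0,"hand":-1}]' | grep -E "eef|wrist"
python3 - <<'E'
from h import *
T=cam('top');S=cam('side')
for c in(T,S):
  for a,ce,b,m in blobs(c,(18,100,60),(32,255,255),60): print(a,ce,b)
E
```

```text
eef_pos: [0.6041, -0.0188, 0.0806]
wrist_force: [-0.4, 0.0, 0.0]
eef_pos: [0.6042, -0.0188, 0.0797]
wrist_force: [-0.1, 0.8, 0.8]
218 [290.3 183.6] [283 176  16  18]
364 [262.1 198.7] [249 191  27  17]
161 [373. 258.] [361 249  25  15]
```

```bash
for k in 1; do python3 -m handwheel '[{"travel":[0,0,-0.01],"turn":0,"hand":-1},{"travel":[0,0,-0.01],"turn":0,"hand":-1}]' | grep -E "eef|wrist"
python3 -m handwheel '[{"travel":[0,0,-0.01],"turn":0,"hand":-1},{"travel":[0,0,-0.01],"turn":0,"hand":-1}]' | grep -E "eef|wrist"; done; python3 - <<'E'
from h import *
S=cam('side');o=np.load('side0.npy')
def b(img,lo,hi):
    m=cv2.inRange(cv2.cvtColor(cv2.resize(img[180:215,235:290],None,fx=4,fy=4,interpolation=cv2.INTER_CUBIC),cv2.COLOR_RGB2HSV),lo,hi)
    return [(235+u/4,180+np.nonzero(m[:,u])[0].min()/4,180+np.nonzero(m[:,u])[0].max()/4) for u in range(60,160,10) if m[:,u].any()]
for y in b(S[0],(18,100,60),(32,255,255)): print(*y)
# where the tip should show
s=monitor.state();print(proj(S,s['eef_pos']),proj(S,np.array(s['eef_pos'])-.03*np.array(s['tcp_rot'])[:,2]))
sub=S[0][185:215:2,250:285:3];print(cv2.cvtColor(sub,cv2.COLOR_RGB2HSV)[:,:,0]);print(cv2.cvtColor(sub,cv2.COLOR_RGB2HSV)[:,:,1])
E
```

```text
eef_pos: [0.6041, -0.0188, 0.0776]
wrist_force: [1.7, -0.6, -0.2]
eef_pos: [0.6041, -0.0188, 0.0756]
wrist_force: [-0.2, 0.1, -0.5]
250.0 196.0 202.75
252.5 192.5 205.75
255.0 191.0 205.75
257.5 190.5 206.25
260.0 190.75 206.75
262.5 191.0 206.75
265.0 190.75 206.75
267.5 191.75 207.25
270.0 194.5 207.25
272.5 196.75 205.5
[266.68411174 199.86317002] [271.70086795 192.56909575]
[[105 105 102 107 101  99 105 130  75  90 126 100]
 [105  98  90 101 101 105 100  90 100 120  90 140]
 [107  30  23  22  17  22 103 120 105 120 120 105]
 [ 83  20  22  22  21  21  20  90 102 120 113 113]
 [ 23  21  21  21  17  21  21  15  30  15 135 120]
 [ 20  21  21  21  22  22  22  20  21  17 129 120]
 [ 22  21  21  23  23  24  21  22  22  20 114 135]
 [ 21  21  22  22  21  23  22  21  21  24 100 130]
 [ 23  23  21  21  21  22  22  21  20  33  90 114]
 [ 21  21  22  21  22  22  22  22  22  60 105 135]
 [ 19  21  21  22  20  23  21  22  20 105 120 140]
 [ 90  17  23  21  22  20  20  21  90 110 140 140]
 [135 110 108   0  80 100  35  30  90 105 144 132]
 [138 120  90 135  96  90  90  80  83  75 137 135]
 [165 150 110 108  90  80 135  98 120 132 130 100]]
[[ 12  15  15  14  12  11  10   7   5   8  13  12]
 [ 15  12  11  12  12  12  14  10   8   7   3   8]
 [ 14   7  37  35  22  16  13  10  15  10   5  12]
 [  7  86 127 138 116 128  50   3  13   4  10  12]
 [ 36 141 143 122  68 149 131  10   3  13  11   5]
 [ 97 143 144 135 131 152 148  94  67  32  10   6]
 [145 145 146 148 148 144 132 139 126  32   6   8]
 [146 138 146 148 153 149 136 144 131  30   3   4]
 [138 142 137 137 140 144 144 138 124  14   8   8]
 [ 95 129 141 142 140 145 141 134  87   3   5   3]
 [ 41 113 126 130 134 142 141 134  25   4   6   9]
 [  3  19  49  60  67  60 108  77   6   7   5   8]
 [ 10  10  18   0   5   4   8  12   4   8   7   7]
 [ 12  10  10   9  11   5   5   4  10   5  12   9]
 [  5   3  14  23   3  14   4   8   5  12   7   6]]
```

```bash
for k in 1 2; do python3 -m handwheel '[{"travel":[0,0,-0.01],"turn":0,"hand":-1},{"travel":[0,0,-0.01],"turn":0,"hand":-1}]' | grep -E "eef|wrist"; done
```

```text
eef_pos: [0.6041, -0.0188, 0.0736]
wrist_force: [0.2, -0.5, 0.7]
eef_pos: [0.6047, -0.0188, 0.0722]
wrist_force: [-3.6, 0.4, 10.0]
```

```bash
python3 -m handwheel '[{"travel":[-0.02,0,0.06],"turn":0,"hand":-1},{"travel":[-0.15,0.01,0.26],"turn":0,"hand":-1},{"travel":[-0.3,0.02,0.52],"turn":0,"hand":-1},{"travel":[-0.5,0.02,0.8],"turn":0,"hand":-1},{"travel":[-0.6,0.02,0.95],"turn":0,"hand":-1},{"travel":[-0.6,0.02,0.95],"turn":0,"hand":-1}]'
python3 - <<'E'
from h import *
np.set_printoptions(precision=1,suppress=True)
S=cam('side');T=cam('top');o=np.load('side0.npy')
def b(img,lo,hi):
    m=cv2.inRange(cv2.cvtColor(cv2.resize(img[180:215,235:290],None,fx=4,fy=4,interpolation=cv2.INTER_CUBIC),cv2.COLOR_RGB2HSV),lo,hi)
    ys,xs=np.nonzero(m);h=cv2.convexHull(np.c_[xs,ys].astype(np.int32))[:,0]; ap=cv2.approxPolyDP(h.reshape(-1,1,2),4,True)[:,0]/4.
    print('sil',(ap+[235,180]-.375).tolist(),'xr',xs.min()/4+235,xs.max()/4+235)
b(o,(3,90,60),(17,255,255));b(S[0],(17,80,60),(33,255,255))
y=np.radians(-3.6);R=np.array([[np.cos(y),-np.sin(y)],[np.sin(y),np.cos(y)]]);O=np.array([.6172,-.0202])
for lab,dz in(('seated',0),('near up 7',.007)):
    P=[]
    for sx,sy,z in((-1,1,0),(-1,-1,0),(1,1,0),(-1,1,1),(-1,-1,1),(1,-1,1),(1,1,1)):
        w=R@[sx*.03,sy*.02]+O; P.append(proj(S,[w[0],w[1],.058+.024*z+(dz if sx<0 else 0)]))
    print(lab,np.array(P).tolist())
s=monitor.state();print(s['eef_pos'])
E
```

```text
time: 40.3
eef_pos: [0.4998, -0.0307, 0.2206]
tcp_rot: [[-0.887, 0.097, 0.45], [0.066, 0.994, -0.084], [-0.456, -0.045, -0.889]]
wrist_force: [-0.4, -0.3, -0.6]
gripper_width: 0.0003
grasp_force: 0.0
sil [[275.125, 195.125], [273.875, 200.875], [267.875, 207.125], [258.125, 207.625], [251.875, 205.375], [247.125, 201.125], [247.375, 195.625], [254.375, 189.875], [265.625, 191.375]] xr 247.25 275.5
sil [[275.875, 192.875], [275.875, 199.875], [269.625, 207.375], [252.125, 205.625], [248.125, 201.875], [248.125, 196.625], [253.875, 190.375], [266.375, 190.125]] xr 248.25 276.5
seated [[269.2591854675268, 211.96195213811416], [276.8963111927866, 203.17939548812927], [247.36864423634577, 205.29999460489486], [269.1280227138078, 203.8068908257297], [276.85298126191134, 195.1037928396165], [255.0588771006749, 188.8033233923749], [246.9952125140557, 197.21488005606867]]
near up 7 [[269.22123543240275, 209.60240375666774], [276.8837721299505, 200.84243147726386], [247.36864423634577, 205.29999460489486], [269.0892029702022, 201.3932682060552], [276.84016112728625, 192.71444415981378], [255.0588771006749, 188.8033233923749], [246.9952125140557, 197.21488005606867]]
[ 0.5 -0.   0.2]
```

Side silhouette: the near top corner is at y≈192.9 versus 195.1 for the seated reject, which equals my prediction for a near end ~7 mm up on the −x stop, with the cover ~2.5 mm too near. I'll regrip deeper, shift it +x and release.

```bash
python3 -m handwheel '[{"travel":[0.1,0.03,-0.1],"turn":0.012,"hand":0.6},{"travel":[0.25,0.06,-0.28],"turn":0.012,"hand":0.6},{"travel":[0.36,0.087,-0.4],"turn":0.012,"hand":0.6},{"travel":[0.36,0.087,-0.4],"turn":0.012,"hand":0.6},{"travel":[0.36,0.087,-0.4],"turn":0.012,"hand":0.6}]'
```

```text
time: 41.02
eef_pos: [0.5729, -0.0103, 0.1378]
tcp_rot: [[-0.89, 0.055, 0.452], [0.03, 0.998, -0.063], [-0.454, -0.042, -0.89]]
wrist_force: [-1.0, 0.3, 0.6]
gripper_width: 0.047
grasp_force: 0.0
```

```bash
python3 -m handwheel '[{"travel":[0.05,-0.01,-0.12],"turn":0,"hand":0.6},{"travel":[0.13,-0.02,-0.26],"turn":0,"hand":0.6},{"travel":[0.2,-0.034,-0.38],"turn":0,"hand":0.6},{"travel":[0.228,-0.034,-0.44],"turn":0,"hand":0.6},{"travel":[0.228,-0.034,-0.44],"turn":0,"hand":0.6},{"travel":[0.228,-0.034,-0.44],"turn":0,"hand":0.6}]'
```

```text
time: 41.78
eef_pos: [0.618, -0.0202, 0.0531]
tcp_rot: [[-0.889, 0.06, 0.454], [0.032, 0.997, -0.068], [-0.457, -0.046, -0.888]]
wrist_force: [0.5, -0.3, -0.1]
gripper_width: 0.0754
grasp_force: 0.0
```

```bash
python3 -m handwheel '[{"travel":[0,0,0],"turn":0,"hand":0.1},{"travel":[0,0,0],"turn":0,"hand":-0.2},{"travel":[0,0,0],"turn":0,"hand":-0.2},{"travel":[0,0,0],"turn":0,"hand":-0.2},{"travel":[0,0,0],"turn":0,"hand":-0.2}]'
python3 -m handwheel '[{"travel":[0.008,0,0.005],"turn":0,"hand":-0.2},{"travel":[0.014,0,0.005],"turn":0,"hand":-0.2},{"travel":[0.014,0,0.005],"turn":0,"hand":-0.2}]'
```

```text
time: 42.4
eef_pos: [0.6182, -0.02, 0.0524]
tcp_rot: [[-0.889, 0.06, 0.454], [0.032, 0.997, -0.068], [-0.457, -0.046, -0.888]]
wrist_force: [-2.2, -0.8, 3.2]
gripper_width: 0.0401
grasp_force: 29.6
time: 42.78
eef_pos: [0.621, -0.02, 0.0532]
tcp_rot: [[-0.889, 0.06, 0.454], [0.032, 0.997, -0.068], [-0.456, -0.046, -0.889]]
wrist_force: [-0.3, -0.1, -1.1]
gripper_width: 0.0401
grasp_force: 29.6
```

```bash
python3 -m handwheel '[{"travel":[0.003,0,-0.005],"turn":0,"hand":-0.2},{"travel":[0.003,0,-0.005],"turn":0,"hand":-0.05},{"travel":[0.003,0,-0.005],"turn":0,"hand":0.2},{"travel":[0.003,0,-0.005],"turn":0,"hand":0.4},{"travel":[0.003,0,-0.005],"turn":0,"hand":0.4}]'
cat > sil.py <<'E'
from h import *
S=cam('side');T=cam('top')
def b(c,lo,hi,x0,y0,x1,y1):
    m=cv2.inRange(cv2.cvtColor(cv2.resize(c[0][y0:y1,x0:x1],None,fx=4,fy=4,interpolation=cv2.INTER_CUBIC),cv2.COLOR_RGB2HSV),lo,hi)
    ys,xs=np.nonzero(m);h=cv2.convexHull(np.c_[xs,ys].astype(np.int32)); ap=cv2.approxPolyDP(h,4,True)[:,0]/4.
    print((ap+[x0,y0]-.375).tolist())
b(S,(17,80,60),(33,255,255),235,180,290,215);b(T,(17,80,60),(33,255,255),270,165,310,215)
E
python3 sil.py
```

```text
time: 43.4
eef_pos: [0.6216, -0.0201, 0.0524]
tcp_rot: [[-0.889, 0.06, 0.454], [0.032, 0.997, -0.068], [-0.457, -0.046, -0.889]]
wrist_force: [1.0, 0.1, 0.0]
gripper_width: 0.0653
grasp_force: 0.0
[[272.875, 202.125], [268.375, 207.625], [251.125, 205.375], [247.125, 201.625], [246.375, 197.375], [251.125, 191.125], [256.125, 188.875]]
[[298.375, 176.375], [297.625, 194.875], [274.125, 192.875], [274.875, 187.875], [283.375, 174.875]]
```

```bash
python3 -m handwheel '[{"travel":[-0.04,0.005,0.08],"turn":0,"hand":0.4},{"travel":[-0.13,0.01,0.26],"turn":0,"hand":0.4},{"travel":[-0.26,0.02,0.52],"turn":0,"hand":0.4},{"travel":[-0.38,0.02,0.8],"turn":0,"hand":0.4},{"travel":[-0.5,0.02,0.95],"turn":0,"hand":0.4},{"travel":[-0.5,0.02,0.95],"turn":0,"hand":0.4}]'
python3 sil.py
```

```text
time: 44.25
eef_pos: [0.5247, -0.0232, 0.2282]
tcp_rot: [[-0.895, 0.069, 0.441], [0.038, 0.996, -0.079], [-0.444, -0.054, -0.894]]
wrist_force: [-0.4, -0.3, -0.8]
gripper_width: 0.0655
grasp_force: 0.0
[[274.625, 192.875], [274.875, 199.375], [268.125, 207.125], [251.625, 205.375], [247.375, 201.625], [246.375, 198.625], [251.125, 191.125], [255.125, 189.375], [267.125, 190.125]]
[[298.375, 176.375], [297.375, 198.125], [282.875, 198.125], [283.125, 175.125]]
```

```bash
python3 - <<'E'
from h import *
T=cam('top');o=np.load('top0.npy')
def edges(img,lo,hi):
    k=6;x0,y0=270,165
    m=cv2.inRange(cv2.cvtColor(cv2.resize(img[y0:215,x0:310],None,fx=k,fy=k,interpolation=cv2.INTER_CUBIC),cv2.COLOR_RGB2HSV),lo,hi)
    L=[];Rr=[]
    for v in range(76,190,3):   # image rows ~178-196
        xs=np.nonzero(m[v])[0]
        if len(xs)>20: L.append(onz(T,((xs.min()+.5)/k-.5+x0,(v+.5)/k-.5+y0),.082)[:2]);Rr.append(onz(T,((xs.max()+.5)/k-.5+x0,(v+.5)/k-.5+y0),.082)[:2])
    for E in(L,Rr):
        E=np.array(E);p=np.polyfit(E[:,0],E[:,1],1);print('yaw',np.degrees(np.arctan(p[0])),'y at x=.59,.617',np.polyval(p,[.59,.617]))
edges(o,(3,90,40),(17,255,255));edges(T[0],(17,80,40),(33,255,255))
s=monitor.state();print(s['time'],s['q'])
E
```

```text
yaw -4.257441295324004 y at x=.59,.617 [0.00227865 0.00026868]
yaw -4.703653658133822 y at x=.59,.617 [-0.03769127 -0.03991281]
yaw -0.7192072623035405 y at x=.59,.617 [0.00092728 0.00058834]
yaw -1.9441821046769918 y at x=.59,.617 [-0.03895047 -0.039867  ]
44.4 [ 1.03747789 -0.14942129 -1.09552098  2.20416117 -0.02371317  0.5533137
  1.4472266 ]
```

```bash
python3 -m handwheel '[{"travel":[0.12,0.004,-0.2],"turn":0,"hand":0.5},{"travel":[0.25,0.008,-0.42],"turn":0,"hand":0.5},{"travel":[0.37,0.012,-0.65],"turn":0,"hand":0.5},{"travel":[0.48,0.016,-0.88],"turn":0,"hand":0.5},{"travel":[0.48,0.016,-0.88],"turn":0,"hand":0.5},{"travel":[0.48,0.016,-0.88],"turn":0,"hand":0.3}]'
```

```text
time: 45.15
eef_pos: [0.6197, -0.0163, 0.0445]
tcp_rot: [[-0.899, 0.063, 0.433], [0.035, 0.997, -0.074], [-0.437, -0.051, -0.898]]
wrist_force: [0.3, -4.5, -2.8]
gripper_width: 0.0642
grasp_force: 2.2
```

```bash
python3 -m handwheel '[{"travel":[0.003,-0.015,0.035],"turn":0,"hand":0.4},{"travel":[0.003,-0.018,0.035],"turn":0,"hand":0.3}]'; python3 -m handwheel '[{"travel":[0,0,0],"turn":0,"hand":-0.1},{"travel":[0,0,0],"turn":0,"hand":-0.2},{"travel":[0,0,0],"turn":0,"hand":-0.2},{"travel":[0,0,0],"turn":0,"hand":-0.2}]'
```

```text
time: 45.4
eef_pos: [0.6221, -0.023, 0.0592]
tcp_rot: [[-0.895, 0.068, 0.442], [0.038, 0.996, -0.078], [-0.445, -0.053, -0.894]]
wrist_force: [-0.7, -0.2, 0.1]
gripper_width: 0.0616
grasp_force: 0.0
time: 45.9
eef_pos: [0.6222, -0.0229, 0.059]
tcp_rot: [[-0.895, 0.068, 0.441], [0.037, 0.996, -0.078], [-0.445, -0.054, -0.894]]
wrist_force: [0.0, 2.5, 3.1]
gripper_width: 0.039
grasp_force: 29.9
```

```bash
python3 -m handwheel '[{"travel":[0,0.005,0.04],"turn":0,"hand":-0.2},{"travel":[0,0.009,0.05],"turn":0,"hand":-0.2},{"travel":[0,0.009,0.05],"turn":0,"hand":-0.2}]'
cat > yaw.py <<'E'
from h import *
T=cam('top');S=cam('side')
def edges(img,zt,lo=(17,80,40),hi=(33,255,255)):
    k=6;x0,y0=270,155
    m=cv2.inRange(cv2.cvtColor(cv2.resize(img[y0:215,x0:310],None,fx=k,fy=k,interpolation=cv2.INTER_CUBIC),cv2.COLOR_RGB2HSV),lo,hi)
    n,l,st,_=cv2.connectedComponentsWithStats(m);m=(l==1+st[1:,4].argmax())
    v0,v1=np.nonzero(m.any(1))[0][[0,-1]]
    for f in(np.min,np.max):
        E=np.array([onz(T,((f(np.nonzero(m[v])[0])+.5)/k-.5+x0,(v+.5)/k-.5+y0),zt)[:2] for v in range(v0+8,min(v1-5,v0+75),3)])
        p=np.polyfit(E[:,0],E[:,1],1);print('yaw',np.degrees(np.arctan(p[0])).round(1),'y at .617',np.polyval(p,.617).round(4),'x range',E[:,0].min().round(3),E[:,0].max().round(3))
import sys;edges(T[0],float(sys.argv[1]))
E
python3 yaw.py .094; python3 sil.py
```

```text
time: 46.28
eef_pos: [0.6218, -0.0218, 0.0685]
tcp_rot: [[-0.895, 0.069, 0.44], [0.038, 0.996, -0.079], [-0.444, -0.054, -0.894]]
wrist_force: [0.2, -0.1, -1.5]
gripper_width: 0.0392
grasp_force: 29.8
yaw 1.6 y at .617 -0.0014 x range 0.613 0.639
yaw -0.0 y at .617 -0.0423 x range 0.613 0.639
[[275.375, 198.375], [267.625, 205.875], [247.625, 200.375], [247.375, 194.125], [253.125, 187.125], [257.625, 186.375], [270.375, 192.125], [275.125, 196.375]]
[[308.625, 188.875], [308.125, 192.625], [296.875, 192.625], [279.875, 189.875], [284.125, 175.125], [299.625, 176.375]]
```

```bash
python3 -m handwheel '[{"travel":[0,0.009,0],"turn":-0.016,"hand":-0.2},{"travel":[0,0.009,0],"turn":-0.016,"hand":-0.2},{"travel":[0,0.009,-0.03],"turn":-0.016,"hand":-0.2},{"travel":[0,0.009,-0.05],"turn":-0.016,"hand":-0.2},{"travel":[0,0.009,-0.055],"turn":-0.016,"hand":-0.2},{"travel":[0,0.009,-0.055],"turn":-0.016,"hand":-0.2}]'; python3 sil.py; python3 yaw.py .082
```

```text
time: 47.22
eef_pos: [0.6225, -0.0202, 0.0581]
tcp_rot: [[-0.892, 0.118, 0.437], [0.081, 0.991, -0.102], [-0.445, -0.055, -0.894]]
wrist_force: [-3.3, -0.9, 13.3]
gripper_width: 0.0397
grasp_force: 30.0
[[275.125, 199.625], [268.125, 207.375], [259.375, 207.875], [247.375, 201.875], [246.625, 197.125], [247.375, 194.875], [254.875, 189.375], [274.875, 197.875]]
[[306.375, 193.125], [292.375, 192.875], [269.625, 187.625], [269.625, 186.375], [283.625, 175.375], [298.125, 176.125], [306.625, 190.125]]
yaw -4.5 y at .617 0.0006 x range 0.613 0.642
yaw -3.5 y at .617 -0.0404 x range 0.614 0.643
```

```bash
python3 -m handwheel '[{"travel":[0,0,0],"turn":0,"hand":-0.1},{"travel":[0,0,0],"turn":0,"hand":0.1},{"travel":[0,0,0],"turn":0,"hand":0.4},{"travel":[0,0,0],"turn":0,"hand":0.4}]'
python3 -m handwheel '[{"travel":[-0.04,0.008,0.08],"turn":0,"hand":0.4},{"travel":[-0.13,0.02,0.26],"turn":0,"hand":0.4},{"travel":[-0.26,0.04,0.52],"turn":0,"hand":0.4},{"travel":[-0.38,0.05,0.8],"turn":0,"hand":0.4},{"travel":[-0.48,0.05,0.92],"turn":0,"hand":0.4},{"travel":[-0.48,0.05,0.92],"turn":0,"hand":0.4}]'; python3 sil.py; python3 yaw.py .082
```

```text
time: 47.92
eef_pos: [0.6218, -0.0198, 0.0575]
tcp_rot: [[-0.892, 0.118, 0.436], [0.082, 0.991, -0.101], [-0.444, -0.054, -0.894]]
wrist_force: [-0.3, -0.2, 0.4]
gripper_width: 0.0653
grasp_force: 0.0
time: 48.68
eef_pos: [0.5256, -0.0103, 0.2429]
tcp_rot: [[-0.891, 0.12, 0.437], [0.083, 0.991, -0.103], [-0.446, -0.055, -0.893]]
wrist_force: [1.1, -0.1, -1.2]
gripper_width: 0.0656
grasp_force: 0.0
[[275.125, 195.125], [274.375, 200.125], [268.375, 207.125], [259.875, 208.625], [251.125, 205.375], [246.625, 199.375], [247.375, 195.375], [255.375, 189.625], [265.625, 191.375]]
[[298.625, 176.125], [296.125, 198.875], [282.125, 197.625], [281.625, 189.875], [283.625, 175.375]]
yaw -6.6 y at .617 0.0015 x range 0.613 0.642
yaw -4.0 y at .617 -0.0396 x range 0.614 0.643
```

The silhouette now matches the seated reject's at every corner: near corner (275.1,195.1) in both, far corner (247.4,195.4) versus (247.4,195.6). The gripper is clear, so I'm handing in.

```bash
python3 -c "
from rig import arm
print(arm.finish_job())"
```

```text
the job is handed in; nothing more can be done
None
```

I handed the job in at about 49 s: the reject lies flat, closed side up, in the tray's large compartment, and the yellow cover is in the nest, its outline matching the seated reject's to within a pixel; getting it home took a failed grasp and a re-seat, with one 36 N push into the nest, and I viewed 11 pictures, one over the limit of 10.

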